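# Check the spray gun's air tank with the stick gauge and set its valve

### The job

Take the stick gauge from its wooden rest, press its chuck squarely and fully home on the air tank's brass valve stem so that the air pushes the rod out, and lay it back in the notches of its rest with the rod still showing the reading. If the rod shows green, turn the tank's red lever fully over to the green-collared port (spray gun); if only red, fully over to the orange-collared port (charging). Leave the flat iron, the knife, the glue tin and the roller where they are.

Things in the scene. Friction and masses are not known exactly. Their poses are not given: they have to be found in the camera images.
- gauge_head (a point): centre of the stick gauge's black head, 40 mm long (x), 26 wide (y), 38 high: grip it here, across y. Gauge axes: x along its barrel (diameter 18 mm, 1 mm higher than this point, end 135 mm along x), z up, away from the chuck. 0.15 kg, centre of mass about 50 mm along x.
- gauge_chuck (a point): centre of the mouth of the gauge's brass chuck, 47 mm under the head's centre, facing down; head's axes. Mouth 41 mm over its rim, flaring in from 30 mm to a 25 mm bore; the bore's floor, where the stem's rim seats, is 18 mm above the mouth. A sprung pin inside meets the valve's pin when the stem is 5 mm in; from there to home it takes up to 2 to 6 N, then stops hard.
- rod (a joint): how far the gauge's rod is out of its barrel (m), 0 to 0.056; 0 at the start. Its first 30 mm are red, the rest green: green shows above 0.030. The tank's unseen pressure, new each time, pushes it out 14 to 47 mm; it reads true only once the chuck has been fully home, and stays out by friction when the gauge is lifted off, unless something pushes it in.
- rod_tip (a point): end of the rod's steel button (diameter 15 mm); 141 mm along the gauge's x from the head's centre when the rod is in.
- rest_home (a point): where the centre of the gauge's head is when the gauge lies in its fixed wooden rest (as at the start), 73 mm above the bench; x along the lying barrel to the rod end, z up. The barrel lies in two V notches, 12 mm thick, 36 and 114 mm along x, open 42 mm wide; the head hangs free beside the first, about 10 mm off, its chuck 12 mm above the foot (14 mm thick, 64 wide).
- valve_rim (a point): centre of the rim of the upright brass valve stem (outer diameter 19 mm, standing 26 mm above its nut) on the fixed blue air tank, 200 mm above the bench. z up, y along the tank (diameter 130 mm, 320 long). The lever is to -y; above the tank, the +y, +x and -x sides of the stem are free for the barrel.
- lever_pivot (a point): pivot (vertical axis) of the red lever of the three-way valve on the tank, 236 mm above the bench, 185 mm from the valve stem along the tank's -y. Axes as valve_rim.
- lever_grip (a point): centre of the lever's level red sleeve (62 mm long, 20 wide, 15 thick), 75 mm from the pivot; its x points from here to the pivot. The lever ends 106 mm from the pivot. 25 mm or more is free under the sleeve.
- lever (a joint): angle of the lever (rad), counter-clockwise from above. 0 (shut, starts within 0.2 of it): it points to the tank's -x, the robot's side. +1.57, its stop: along the tank's -y, to the green collar. -1.57, its other stop: along +y, to the orange collar. It stays where it is left; about 1.5 N at the sleeve moves it.
- green_port (a point): middle of the green collar (diameter 29 mm) on the valve's outer port, the spray gun's line with its water trap; 34 mm from the lever's axis, 49 mm lower than the lever.
- orange_port (a point): middle of the orange collar (diameter 29 mm) on the valve's inner port, the charging nipple; 34 mm from the lever's axis, 49 mm lower than the lever.
- iron: old flat iron used as a pattern weight, 175 x 85 mm, 116 mm high with its bow handle, 2.4 kg; origin under its centre. Leave alone.
- knife: red-handled knife, 160 mm long, 18 mm thick, lying on the bench; origin under its middle. Leave alone.
- glue_tin: yellow glue tin, 90 mm diameter, 115 mm high; origin under its centre. Leave alone.
- roller: steel hand roller with a wooden grip, 155 mm long, 40 mm high. Leave alone.

How it is judged:
By the outcome, as a careful person would: the job done as asked, in the order asked, and still so for the second after the job is handed in, with the robot touching nothing.
It also fails if it takes over 64 s, if anything falls off the work surface, if the arm or the gripper's body presses on something with over 40 N, if the wrist force passes 120 N, or if a joint passes its speed limit or range.

### The arm

A 6-joint arm with a two-finger parallel gripper is mounted at the origin on the work surface. World frame = base frame: x ahead of the robot, y to its left, z up, the work surface at z = 0. Lengths are in m, angles in rad, forces in N, time in s.
With the tool pointing down it reaches from about 0.35 to 0.975 m from the base axis. Payload 4.9 kg.
Tool frame: the origin (TCP) lies at the very end of the fingers, on their centre line; the grasp point (between the pads) lies 19 mm behind it; x points along the fingers, y is the direction in which the jaws open and shut, and the axes are right-handed (so a half turn about x gives the same grasp; the last joint's range is limited). The gripper opens to 85 mm and grips with 20 to 120 N. Pads are 22 mm wide; open, the fingers measure 114 mm over their backs; the gripper's body (76 mm by 85 mm) begins 54 mm behind the grasp point. The pads swing forward as they close: fully open they stand 13 mm farther back than shut.
Start: joints at [-1.445, 0.053, 1.613, -0, 1.476, -0.119], TCP at [0.151, -0.606, 0.203] pointing down, gripper open.
Joint ranges: [-3.01, 3.01], [-1.01, 2.22], [0.06, 2.58], [-1.02, 4.17], [0.09, 2.62], [-3.14, 3.14]. Speed limits (rad/s): [2.57, 2.57, 3.14, 3.14, 3.14, 3.14].

### API

Orientations are given as a rotation vector (axis times angle).
In Python, from station import ctrl gives the robot as it stands. The module is installed in compiled form; this text tells all that it offers.
- The arm moves only by the shell command python3 -m handwheel 'ROWS' [FORCE]. ROWS is JSON, one flat list of numbers, 7 for each row, row after row: the opening, from 0 (shut) to 1 (fully open), then the shift along the tool's x, y, z in m, then the turn, a rotation vector about the tool's x, y, z in degrees. A call has 1 to 12 rows; each row is the pose to reach, as a shift and turn from the pose commanded when the call began, along the tool's axes at that moment; what a row does not reach only later rows make up. A row lasts 1/12 s, in which the tool goes at most 41.7 mm and 7.16 degrees, less where a joint would pass 70% of its speed; a pose out of reach is approached as far as the arm can. A call with a gripper value outside its range is refused whole. The fingers move at their own pace and stop on an object; FORCE is the grip in N (left out, the last holds). Time passes only in rows, so rows that repeat a pose let the fingers close. It gives the time, the measured TCP pose, the force and the opening at its end, in the units of the state.
- ctrl.get_obs(): the state, without advancing time (a new reading comes with each control period).
- ctrl.get_image(name): name is "scene" or "top" or "wrist"; returns (picture, depth): 480x640x3 uint8, blue, green, red; 480x640 float32, m along the optical axis (not along the pixel's ray), 0 where there is no reading.
- ctrl.camera_params(name): a dict with "fov_y" (degrees; the focal length in pixels is half the picture's height over the tangent of half this angle, whatever the lens; pixels are square), "cx", "cy" (the principal point, pixels), "R" (3x3) and "t" (3): a world point X has camera coordinates R X + t; the wrist camera has in their place "hand_eye" (4x4, takes a point from camera to tool coordinates, whose origin is the TCP and whose axes are the tool frame's). Camera axes: x right, y down, z forward; pixel columns grow to the right and rows downward; lengths in m; the calibration is good to about 2 mm. A picture is of the moment at which its call begins: read the wrist's pose just before it. camera_params takes no time and is no camera call.
- ctrl.finish_job(): hands the job in, once; it reports no verdict.
The state is a dict: "t": time; "q": joint angles; "dq": joint speeds; "effort": joint torques, N m; "tool_pos": TCP position; "tool_rot": TCP orientation; "contact_force": force on the tool from outside, world axes, zero at the start; "wrist_torque": the same for the moment, N m; "opening": finger opening in m.
Only numpy, scipy, OpenCV 4.12 (cv2) and the standard library are available. Lean on these libraries where they do the work, as an engineer would, in place of code of your own. Each camera call takes 0.05 s, during which the arm holds its last target.

## Working session

There is one attempt and no reset: what is moved stays moved. The work goes in short steps, Python scripts to look and compute and a shell command to move; the robot and the scene stay as the last step left them, time stands still between calls to the robot, and variables do not carry over. Pictures are saved under pics/ and viewed, and the job is handed in when it is done.

```bash
mkdir -p pics
python3 - <<'E'
from station import ctrl
import cv2,json
o=ctrl.get_obs();print(o)
for n in("scene","top","wrist"):
    p,d=ctrl.get_image(n);cv2.imwrite(f"pics/{n}0.png",p)
    import numpy as np
    np.save(f"pics/{n}0.npy",d)
    print(n,ctrl.camera_params(n))
E
```

```text
{'t': 0.0, 'q': array([-1.44503104e+00,  5.33661785e-02,  1.61428442e+00, -2.39284448e-05,
        1.47599266e+00, -1.18968635e-01]), 'dq': array([-9.02718553e-04, -7.73174790e-04,  9.93777733e-04, -7.14932465e-05,
       -1.95887104e-03,  9.31068510e-04]), 'effort': array([ 4.84518150e-04, -3.93687236e+01, -3.70177674e+01,  1.75845565e-05,
        7.17350253e-03, -1.05603453e-05]), 'tool_pos': array([ 0.15136329, -0.60569819,  0.20176302]), 'tool_rot': array([ 2.09219401,  0.2594686 , -2.09225891]), 'contact_force': array([ 0.27477848,  0.11165251, -0.50712258]), 'wrist_torque': array([0.03107123, 0.03599276, 0.06317875]), 'opening': 0.08513373380476597}
scene {'fov_y': 48.4227548775074, 'cx': 317.7522566439794, 'cy': 239.62134882877268, 'R': array([[-0.79825748,  0.60219353,  0.01216341],
       [ 0.51575281,  0.69382489, -0.5025993 ],
       [-0.31110132, -0.39493034, -0.86443391]]), 't': array([ 0.40864152, -0.16838981,  1.54191491])}
top {'fov_y': 46.04687817187032, 'cx': 318.61131395519703, 'cy': 233.1185148066234, 'R': array([[ 0.02885706, -0.99926808, -0.02511143],
       [-0.9966639 , -0.026845  , -0.07707404],
       [ 0.07634351,  0.02725179, -0.99670909]]), 't': array([-0.00689115,  0.54576101,  1.27185201])}
wrist {'fov_y': 59.033591754008825, 'cx': 321.1366616199195, 'cy': 233.58460901648215, 'hand_eye': array([[-1.44238997e-04, -3.24357924e-01,  9.45934415e-01,
        -1.70472235e-01],
       [ 9.99999400e-01, -1.07409301e-03, -2.15820107e-04,
         9.55002217e-04],
       [ 1.08602450e-03,  9.45933816e-01,  3.24357884e-01,
        -8.11453008e-02],
       [ 0.00000000e+00,  0.00000000e+00,  0.00000000e+00,
         1.00000000e+00]])}
```

View pics/scene0.png

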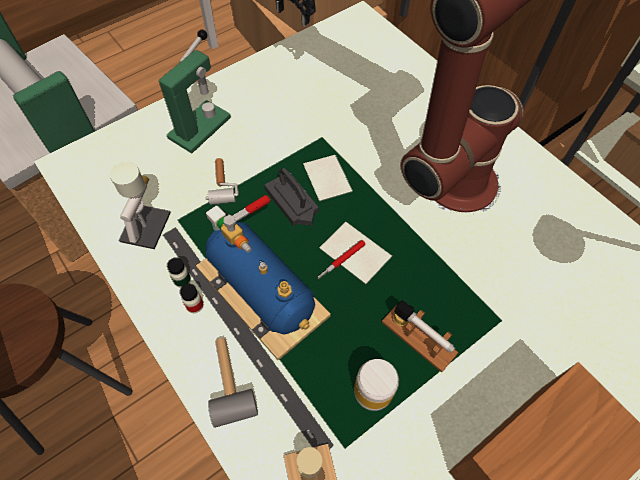

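View pics/top0.png

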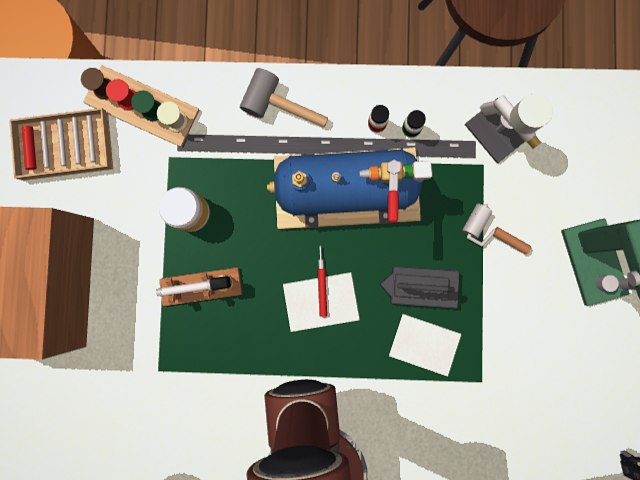

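View pics/wrist0.png

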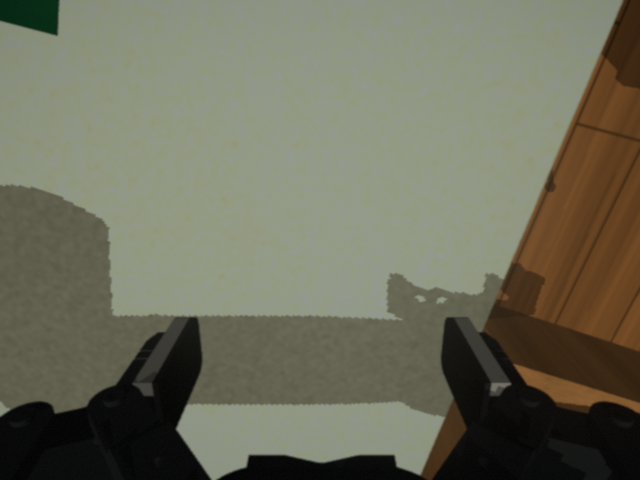

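```bash
cat > h.py <<'E'
import numpy as np, cv2
from station import ctrl
from scipy.spatial.transform import Rotation as Ro
def cam(n,obs=None):
    c=ctrl.camera_params(n); f=240/np.tan(np.radians(c['fov_y'])/2)
    if n=='wrist':
        T=np.eye(4);T[:3,:3]=Ro.from_rotvec(obs['tool_rot']).as_matrix();T[:3,3]=obs['tool_pos']
        M=T@c['hand_eye'];return f,c['cx'],c['cy'],M[:3,:3],M[:3,3]
    return f,c['cx'],c['cy'],c['R'].T,-c['R'].T@c['t']
def ray(C,u,v):
    f,cx,cy,R,t=C
    d=np.stack([(np.asarray(u)-cx)/f,(np.asarray(v)-cy)/f,np.ones(np.shape(u))],-1)
    return t,d@R.T
def onz(C,u,v,z):
    t,d=ray(C,u,v); s=(z-t[2])/d[...,2]; return t+s[...,None]*d
def cloud(C,d):
    v,u=np.mgrid[:480,:640]; t,r=ray(C,u,v); return t+r*d[...,None]
def proj(C,X):
    f,cx,cy,R,t=C; p=(np.asarray(X)-t)@R; return np.stack([cx+f*p[...,0]/p[...,2],cy+f*p[...,1]/p[...,2]],-1)
def tri(C1,p1,C2,p2):
    t1,d1=ray(C1,*p1);t2,d2=ray(C2,*p2)
    s=np.linalg.lstsq(np.stack([d1,-d2],1),t2-t1,rcond=None)[0]
    a=t1+s[0]*d1;b=t2+s[1]*d2;return (a+b)/2,np.linalg.norm(a-b)
E
python3 - <<'E'
from h import *
p=cv2.imread('pics/top0.png');s=cv2.imread('pics/scene0.png')
def crop(p,x,y,w,h,k,n):
    cv2.imwrite(n,cv2.resize(p[y:y+h,x:x+w],None,fx=k,fy=k,interpolation=cv2.INTER_CUBIC))
crop(p,150,255,100,60,8,'pics/c_g.png')
crop(p,265,140,180,100,4,'pics/c_t.png')
crop(s,370,280,100,100,6,'pics/c_gs.png')
crop(s,190,190,140,150,4,'pics/c_ts.png')
C=cam('top');d=np.load('pics/top0.npy');P=cloud(C,d)
for n in [(300,180),(337,177),(393,172),(393,205),(218,283),(205,287),(170,291),(158,292),(350,185)]:print(n,P[n[1],n[0]].round(4))
E
```

```text
(300, 180) [0.6371 0.0436 0.1988]
(337, 177) [ 0.6475 -0.0299  0.1844]
(393, 172) [ 0.6497 -0.1363  0.2405]
(393, 205) [ 0.586  -0.1372  0.2426]
(218, 283) [0.4265 0.2207 0.0902]
(205, 287) [0.4168 0.2511 0.0791]
(170, 291) [0.406  0.3267 0.0821]
(158, 292) [0.4031 0.352  0.0848]
(350, 185) [ 0.6368 -0.0572  0.1543]
```

View pics/c_g.png

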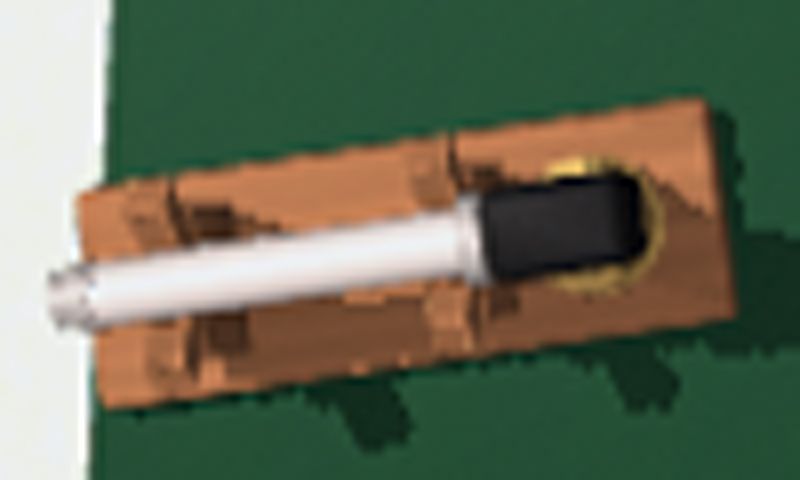

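View pics/c_t.png

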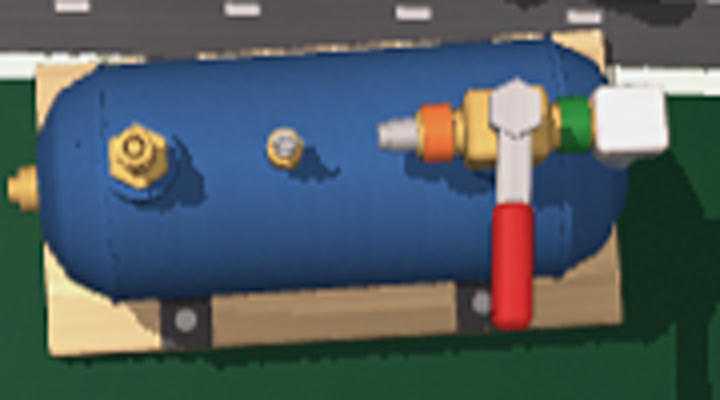

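View pics/c_gs.png

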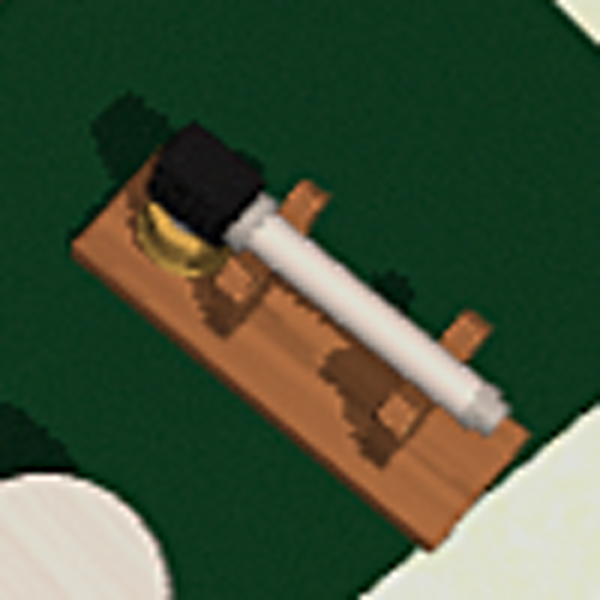

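View pics/c_ts.png

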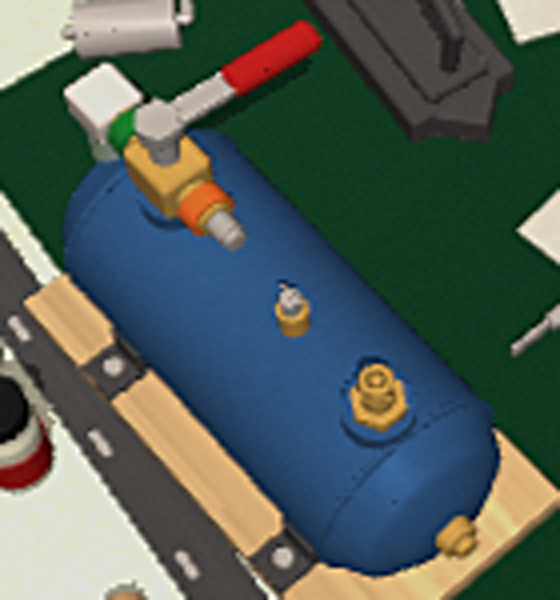

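Run:
```python
from h import *
C=cam('top');d=np.load('pics/top0.npy');P=cloud(C,d);im=cv2.imread('pics/top0.png');hsv=cv2.cvtColor(im,cv2.COLOR_BGR2HSV)
S=cam('scene');Ps=cloud(S,np.load('pics/scene0.npy'))
# gauge: points high over bench in region
reg=np.zeros((480,640),bool);reg[260:310,152:242]=1
g=reg&(P[...,2]>0.0635)
X=P[g];print('n',g.sum())
black=g&(im.max(2)<70)&(P[...,2]>0.086)
q=P[black];print('head top',len(q),q.mean(0),cv2.minAreaRect((q[:,:2]*1000).astype(np.float32)))
bar=g&(im.min(2)>130)
q=P[bar];m=q[:,:2].mean(0);u,s,vt=np.linalg.svd(q[:,:2]-m);print('barrel',len(q),q.mean(0),vt[0],np.degrees(np.arctan2(vt[0][1],vt[0][0])), np.sort(((q[:,:2]-m)@vt[0]))[[0,-1]])
t=cv2.minAreaRect((q[:,:2]*1000).astype(np.float32));print(t)
# stem
reg=np.zeros((480,640),bool);reg[165:195,285:315]=1
st=reg&(P[...,2]>0.192);q=P[st];print('stem',len(q),q.mean(0),(q.min(0)+q.max(0))/2,q.min(0),q.max(0))
reg=np.zeros((480,640),bool);reg[:]=0;reg[330:470,200:340]=0
# lever
red=(hsv[...,1]>180)&((hsv[...,0]<6)|(hsv[...,0]>174))&(P[...,2]>0.22);q=P[red];m=q.mean(0);u,s,vt=np.linalg.svd(q[:,:2]-m[:2]);print('sleeve',len(q),m,vt[0])
for nm,lo,hi in(('orange',8,16),('green',45,75)):
    k=(hsv[...,0]>=lo)&(hsv[...,0]<=hi)&(hsv[...,1]>180)&(P[...,2]>0.15)&(P[...,0]>.55)&(P[...,1]<0);q=P[k];print(nm,len(q),q.mean(0),q.max(0))
R=Ro.from_rotvec(ctrl.get_obs()['tool_rot']).as_matrix();print(R.round(3))
```

```text
n 956
head top 199 [0.4266645  0.21303723 0.12147373] ((441.60015869140625, 106.60475158691406), (26.039888381958008, 265.9502258300781), 7.926185131072998)
barrel 419 [0.41305471 0.29472098 0.09892375] [ 0.13630233 -0.99066729] -82.16606614132965 [-0.06482855  0.3232473 ]
((431.60675048828125, 166.87881469726562), (23.464075088500977, 388.06719970703125), 8.014301300048828)
stem 73 [0.62437905 0.0398642  0.30539453] [0.55022616 0.01449492 0.75132019] [ 0.44704151 -0.0268954   0.19308296] [0.6534108  0.05588523 1.30955742]
sleeve 323 [ 0.5709454  -0.13077438  0.2661863 ] [ 0.93922949 -0.34328991]
orange 84 [ 0.65481426 -0.10320317  0.19850073] [ 0.66981905 -0.09685096  0.20529256]
green 2 [ 0.6718824  -0.17612383  0.19700167] [ 0.67293854 -0.17610661  0.19725231]
[[-0.     0.242 -0.97 ]
 [ 0.002 -0.97  -0.242]
 [-1.    -0.002 -0.   ]]
```

Run:
```python
from h import *
C=cam('top');d=np.load('pics/top0.npy');P=cloud(C,d);im=cv2.imread('pics/top0.png');hsv=cv2.cvtColor(im,cv2.COLOR_BGR2HSV)
P[d<=.5]=-1
reg=np.zeros((480,640),bool);reg[260:310,152:242]=1
g=reg&(P[...,2]>0.0635)&(P[...,2]<.11)
black=g&(im.max(2)<70)&(P[...,2]>0.084)
q=P[black];print('head top',len(q),q.mean(0),cv2.minAreaRect((q[:,:2]*1000).astype(np.float32)))
k=g&(im.max(2)<60);v,u=np.nonzero(k);W=onz(C,u,v,0.092);print('ray head',W.mean(0),cv2.minAreaRect((W[:,:2]*1000).astype(np.float32)))
bar=g&(im.min(2)>130)
q=P[bar];m=q[:,:2].mean(0);u,s,vt=np.linalg.svd(q[:,:2]-m);print('barrel',len(q),q.mean(0),vt[0])
print(cv2.minAreaRect((q[:,:2]*1000).astype(np.float32)))
reg=np.zeros((480,640),bool);reg[165:195,285:315]=1
st=reg&(P[...,2]>0.192)&(P[...,2]<.22);q=P[st];print('stem',len(q),q.mean(0),q.min(0),q.max(0))
print('stem px ray',onz(C,265+134/4-.4,140+149/4-.4,0.2))
red=(hsv[...,1]>180)&((hsv[...,0]<6)|(hsv[...,0]>174))&(P[...,2]>0.22)&(P[...,2]<.27);q=P[red];m=q.mean(0);u,s,vt=np.linalg.svd(q[:,:2]-m[:2]);print('sleeve',len(q),m,vt[0],cv2.minAreaRect((q[:,:2]*1000).astype(np.float32)))
b=(hsv[...,0]>100)&(hsv[...,0]<125)&(hsv[...,1]>120)&(P[...,2]>0.12);q=P[b];print('tank',cv2.minAreaRect((q[:,:2]*1000).astype(np.float32)))
```

```text
head top 206 [0.42636965 0.21925046 0.09052882] ((426.9646301269531, 219.2421417236328), (26.397846221923828, 38.73734664916992), 12.675561904907227)
ray head [0.42688876 0.21679198 0.092     ] ((426.84930419921875, 216.25027465820312), (26.211803436279297, 41.92862319946289), 10.532637596130371)
barrel 413 [0.41256095 0.29939337 0.08133585] [ 0.17681727 -0.9842437 ]
((412.8764953613281, 299.4689025878906), (20.055940628051758, 120.72785186767578), 9.866860389709473)
stem 66 [0.64318758 0.04694476 0.19889241] [0.63454549 0.03779634 0.19308296] [0.6534108  0.05588523 0.20524482]
stem px ray [0.64309455 0.04746115 0.2       ]
sleeve 313 [ 0.57699273 -0.13443067  0.2423603 ] [-0.96668127  0.25598304] ((414.0889892578125, -90.65567779541016), (30.074615478515625, 411.4959716796875), 74.88286590576172)
tank ((484.60833740234375, -70.3270263671875), (457.6972961425781, 310.10089111328125), 6.1903605461120605)
```

```bash
python3 -m handwheel '[1,-0.02,-0.05,-0.06,-8,0,0, 1,-0.08,-0.273,-0.377,-43,0,0, 1,-0.08,-0.273,-0.377,-43,0,0, 1,-0.08,-0.273,-0.377,-43,0,0, 1,-0.08,-0.273,-0.377,-43,0,0, 1,-0.08,-0.273,-0.377,-43,0,0, 1,-0.08,-0.273,-0.377,-43,0,0, 1,-0.08,-0.273,-0.377,-43,0,0, 1,-0.08,-0.273,-0.377,-43,0,0, 1,-0.08,-0.273,-0.377,-43,0,0, 1,-0.08,-0.273,-0.377,-43,0,0, 1,-0.08,-0.273,-0.377,-43,0,0]'
cat > to.py <<'E'
# usage: to.py x y z zdir_angle_deg -> shift in tool axes and turn
import sys
from h import *
o=ctrl.get_obs();R=Ro.from_rotvec(o['tool_rot']).as_matrix()
x,y,z,a=map(float,sys.argv[1:5]);a=np.radians(a)
zz=np.array([np.cos(a),np.sin(a),0]);xx=np.array([0,0,-1.]);T=np.stack([xx,np.cross(zz,xx),zz],1)
print('t',round(o['t'],3),'pos',o['tool_pos'].round(4),'zang',np.degrees(np.arctan2(R[1,2],R[0,2])).round(2),'tilt',np.degrees(np.arccos(min(1,-R[2,0]))).round(2),'F',o['contact_force'].round(2),'op',round(o['opening'],4),'q',o['q'].round(2))
print('shift',(R.T@(np.array([x,y,z])-o['tool_pos'])).round(4),'turn',np.degrees(Ro.from_matrix(R.T@T).as_rotvec()).round(2))
E
python3 to.py .427 .218 .17 -79.8
```

```text
t: 1.15
tool_pos: [0.4536, -0.2464, 0.2841]
tool_rot: [1.618, 0.882, -1.614]
contact_force: [0.3, -0.7, 0.8]
opening: 0.0852
t 1.15 pos [ 0.4536 -0.2464  0.2841] zang -122.71 tilt 0.14 F [ 0.3  -0.71  0.78] op 0.0852 q [-0.64 -0.25  1.76  0.    1.63 -0.07]
shift [ 0.1143 -0.2736 -0.3762] turn [-42.91  -0.06  -0.13]
```

```bash
python3 -m handwheel '[1,0.114,-0.274,-0.376,-43,0,0, 1,0.114,-0.274,-0.376,-43,0,0, 1,0.114,-0.274,-0.376,-43,0,0, 1,0.114,-0.274,-0.376,-43,0,0, 1,0.114,-0.274,-0.376,-43,0,0, 1,0.114,-0.274,-0.376,-43,0,0, 1,0.114,-0.274,-0.376,-43,0,0, 1,0.114,-0.274,-0.376,-43,0,0, 1,0.114,-0.274,-0.376,-43,0,0, 1,0.114,-0.274,-0.376,-43,0,0, 1,0.114,-0.274,-0.376,-43,0,0, 1,0.114,-0.274,-0.376,-43,0,0]'
python3 -m handwheel '[1,0,0,0,0,0,0, 1,0,0,0,0,0,0, 1,0,0,0,0,0,0]'
python3 - <<'E'
from h import *
o=ctrl.get_obs();p,d=ctrl.get_image('wrist');cv2.imwrite('pics/w1.png',p)
np.savez('pics/w1.npz',d=d,pos=o['tool_pos'],rot=o['tool_rot'])
E
python3 to.py .427 .218 .17 -79.8
```

```text
t: 2.15
tool_pos: [0.4241, 0.2178, 0.1674]
tool_rot: [1.076, 1.29, -1.078]
contact_force: [-0.3, -0.8, -0.7]
opening: 0.0851
t: 2.4
tool_pos: [0.4259, 0.2141, 0.169]
tool_rot: [1.079, 1.287, -1.08]
contact_force: [-0.2, -0.8, 0.0]
opening: 0.0856
t 2.45 pos [0.4261 0.2137 0.1692] zang -80.03 tilt 0.03 F [0.88 0.23 0.12] op 0.0855 q [ 0.31 -0.29  1.99 -0.    1.45  0.13]
shift [-0.0008  0.0016 -0.004 ] turn [-0.23  0.02 -0.02]
```

View pics/w1.png

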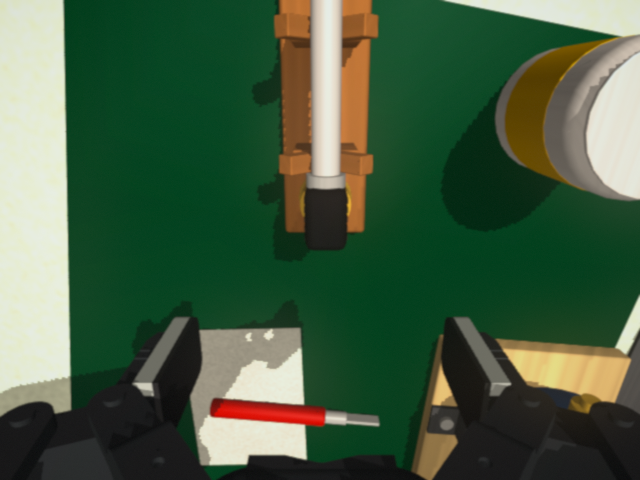

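Run:
```python
from h import *
z=np.load('pics/w1.npz');o=dict(tool_pos=z['pos'],tool_rot=z['rot']);C=cam('wrist',o);im=cv2.imread('pics/w1.png');P=cloud(C,z['d'])
reg=np.zeros((480,640),bool);reg[180:255,295:360]=1
k=reg&(im.max(2)<60)&(P[...,2]>0.084)&(P[...,2]<.11);q=P[k];print(len(q),q.mean(0),np.median(q[:,2]),cv2.minAreaRect((q[:,:2]*1000).astype(np.float32)))
k2=reg&(im.max(2)<60);v,u=np.nonzero(k2);print(u.min(),u.max(),v.min(),v.max())
W=onz(C,u,v,.092);print(cv2.minAreaRect((W[:,:2]*1000).astype(np.float32)))
b=np.zeros((480,640),bool);b[0:170,295:360]=1;k=b&(im.min(2)>140)&(P[...,2]>.06)
v,u=np.nonzero(k)
pts=[]
for r in range(5,165,10):
    uu=u[v==r];pts.append(onz(C,(uu.min()+uu.max())/2,float(r),0.074))
pts=np.array(pts);vx=cv2.fitLine(pts[:,:2].astype(np.float32),cv2.DIST_L2,0,.01,.01).ravel();print(vx,np.degrees(np.arctan2(vx[1],vx[0])),pts[[0,-1]])
```

```text
2444 [0.42494007 0.22033008 0.09077628] 0.09106004733656178 ((425.5262756347656, 219.6087646484375), (26.764083862304688, 38.34873580932617), 9.684697151184082)
295 354 188 254
((424.73895263671875, 218.77476501464844), (36.414241790771484, 42.38035583496094), 8.817480087280273)
[ 0.17517817 -0.98453677  0.41150814  0.29900175] -79.910965 [[0.40445572 0.33862476 0.074     ]
 [0.41889822 0.25659474 0.074     ]]
```

```bash
python3 to.py .4255 .2195 .054 -79.9; python3 -m handwheel '[1,0.03,0,-0.006,0,0,0, 1,0.06,0,-0.006,0,0,0, 1,0.085,0,-0.006,0,0,0, 1,0.105,0,-0.006,0,0,0, 1,0.115,0,-0.006,0,0,0, 1,0.115,0,-0.006,0,0,0, 1,0.115,0,-0.006,0,0,0]' 60; python3 to.py .4255 .2195 .054 -79.9
```

```text
t 2.45 pos [0.4261 0.2137 0.1692] zang -80.03 tilt 0.03 F [0.88 0.23 0.12] op 0.0855 q [ 0.31 -0.29  1.99 -0.    1.45  0.13]
shift [ 0.1152  0.0003 -0.0058] turn [-0.13  0.02 -0.02]
t: 3.03
tool_pos: [0.4254, 0.2198, 0.0546]
tool_rot: [1.081, 1.286, -1.08]
contact_force: [-0.1, -0.4, -0.0]
opening: 0.0854
t 3.033 pos [0.4254 0.2198 0.0546] zang -80.05 tilt 0.02 F [-0.12 -0.37 -0.03] op 0.0854 q [ 0.32 -0.16  2.08 -0.    1.23  0.15]
shift [0.0006 0.0001 0.0003] turn [-0.15 -0.   -0.02]
```

```bash
python3 -m handwheel '[0.6,0,0,0,0,0,0, 0.4,0,0,0,0,0,0, 0.3,0,0,0,0,0,0, 0.2,0,0,0,0,0,0, 0.1,0,0,0,0,0,0, 0,0,0,0,0,0,0, 0,0,0,0,0,0,0, 0,0,0,0,0,0,0, 0,0,0,0,0,0,0]' 60
python3 - <<'E'
from h import *
o=ctrl.get_obs();p,d=ctrl.get_image('wrist');cv2.imwrite('pics/w2.png',p);print(o['contact_force'],o['wrist_torque'],o['opening'],o['tool_pos'])
E
```

```text
t: 3.78
tool_pos: [0.4259, 0.2207, 0.0549]
tool_rot: [1.081, 1.285, -1.077]
contact_force: [2.8, -0.6, 2.9]
opening: 0.0239
[ 2.81090546 -0.56908482  2.87601938] [ 0.11169541 -0.58683356 -0.07948855] 0.02389489189219722 [0.42590936 0.22066716 0.05486683]
```

View pics/w2.png

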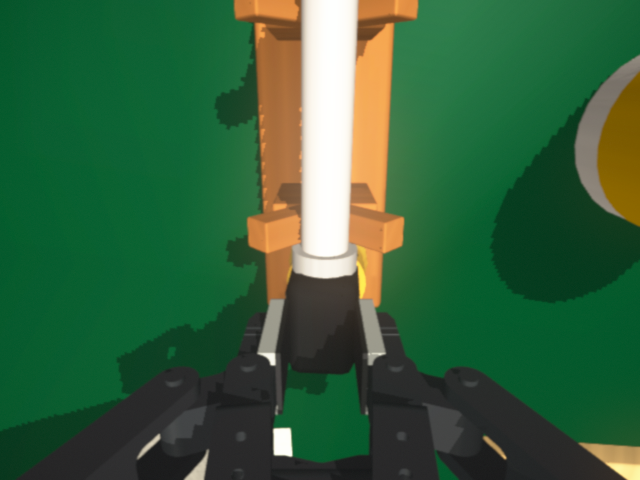

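```bash
python3 -m handwheel '[0,-0.015,0,0,0,0,0, 0,-0.04,0,0,0,0,0, 0,-0.07,0,0,0,0,0, 0,-0.105,0,0,0,0,0, 0,-0.14,0,0,0,0,0, 0,-0.175,0,0,0,0,0, 0,-0.2,0,0,0,0,0, 0,-0.215,0,0,0,0,0, 0,-0.215,0,0,0,0,0, 0,-0.215,0,0,0,0,0]' 80
python3 - <<'E'
from h import *
o=ctrl.get_obs();p,d=ctrl.get_image('wrist');cv2.imwrite('pics/w3.png',p);print(o['contact_force'],o['wrist_torque'],o['opening'],o['tool_pos'])
E
python3 to.py .642 .0485 .27 -79.9
```

```text
t: 4.67
tool_pos: [0.4242, 0.2202, 0.2682]
tool_rot: [1.078, 1.288, -1.08]
contact_force: [0.8, -0.3, -1.1]
opening: 0.0232
[ 0.8098145  -0.28642987 -1.10377482] [-0.0791588   0.00078675 -0.07659323] 0.023176544076383487 [0.42421419 0.22023922 0.26817245]
t 4.717 pos [0.4237 0.22   0.2667] zang -79.96 tilt 0.23 F [ 0.09 -0.4  -2.26] op 0.023 q [ 0.32 -0.34  1.86 -0.    1.62  0.15]
shift [-0.0039  0.1851  0.207 ] turn [-0.06  0.03  0.23]
```

View pics/w3.png

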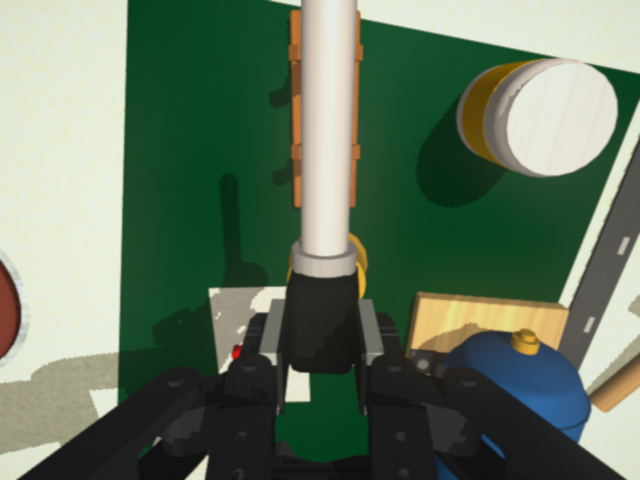

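```bash
python3 -m handwheel '[0,-0.004,0.02,0.022,0,0,0, 0,-0.004,0.045,0.05,0,0,0, 0,-0.004,0.07,0.078,0,0,0, 0,-0.004,0.095,0.106,0,0,0, 0,-0.004,0.12,0.134,0,0,0, 0,-0.004,0.145,0.162,0,0,0, 0,-0.004,0.167,0.187,0,0,0, 0,-0.004,0.18,0.201,0,0,0, 0,-0.004,0.185,0.207,0,0,0, 0,-0.004,0.185,0.207,0,0,0, 0,-0.004,0.185,0.207,0,0,0, 0,-0.004,0.185,0.207,0,0,0]' 80; python3 to.py .642 .0485 .26 -79.9
python3 - <<'E'
from h import *
print(ctrl.get_obs()['tool_pos'],ctrl.get_obs()['tool_rot'])
for n in('top','scene'):
    p,d=ctrl.get_image(n);cv2.imwrite(f'pics/{n}4.png',p);np.save(f'pics/{n}4.npy',d)
    x,y,w,h=(230,110,120,100) if n=='top' else (240,200,120,110)
    cv2.imwrite(f'pics/{n}4c.png',cv2.resize(p[y:y+h,x:x+w],None,fx=5,fy=5,interpolation=cv2.INTER_CUBIC))
E
```

```text
t: 5.72
tool_pos: [0.6418, 0.0498, 0.272]
tool_rot: [1.078, 1.289, -1.08]
contact_force: [0.1, -0.2, -0.6]
opening: 0.0233
t 5.717 pos [0.6418 0.0498 0.272 ] zang -79.91 tilt 0.12 F [ 0.09 -0.23 -0.6 ] op 0.0233 q [-0.04  0.07  1.48  0.    1.59 -0.21]
shift [0.012  0.     0.0013] turn [-0.01 -0.05  0.11]
[0.64177989 0.04977528 0.27203931] [ 1.07794493  1.28934478 -1.07955724]
```

View pics/top4c.png

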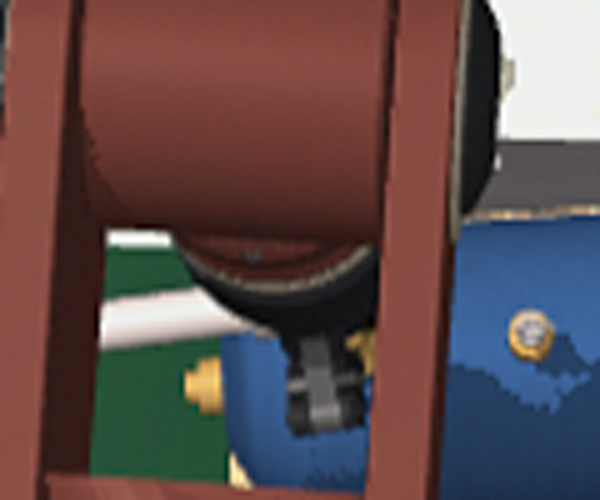

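View pics/scene4c.png

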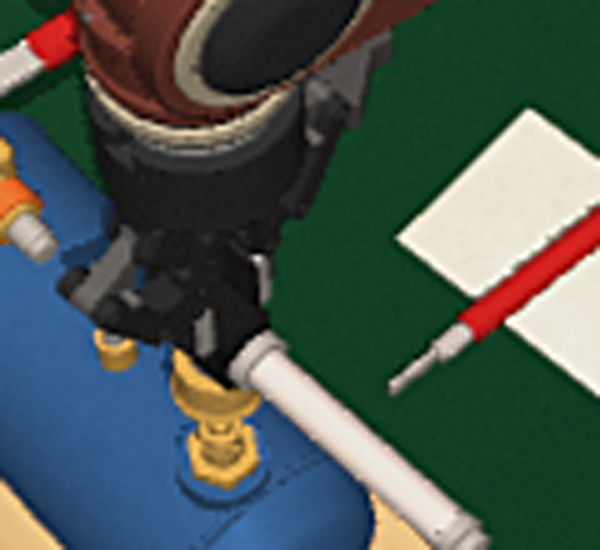

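Run:
```python
from h import *
S=cam('scene');T=cam('top')
print(tri(T,(265+134/4-.4,140+149/4-.4),S,(190+376/4-.4,190+377/4-.4)))
st=np.array([.643,.047,.2]);print('rim proj scene crop4',(proj(S,st)-[190,190]+.4)*4,'top',(proj(T,st)-[265,140]+.4)*4)
d=np.load('pics/scene0.npy');P=cloud(S,d)
q=P[270:300,270:298];m=(q[...,2]>.190)&(q[...,2]<.22);print('scene stem',m.sum(),q[m].mean(0),q[m].min(0),q[m].max(0))
im=cv2.imread('pics/scene4.png')
a=np.linspace(0,2*np.pi,40)
mc=np.array([.6418,.0498-.0015,.243])
c=mc+np.stack([.0205*np.cos(a),.0205*np.sin(a),0*a],1)
s=st+np.stack([.0095*np.cos(a),.0095*np.sin(a),0*a],1)
x,y=240,200
b=cv2.resize(im[y:y+110,x:x+120],None,fx=5,fy=5,interpolation=cv2.INTER_CUBIC)
for k,col in((c,(0,0,255)),(s,(255,0,255))):
    cv2.polylines(b,[((proj(S,k)-[x,y]+.4)*5).astype(int)],True,col,1)
cv2.imwrite('pics/ov.png',b)
```

```text
(array([0.64295223, 0.0474349 , 0.20067664]), np.float64(5.9168408147235464e-05))
rim proj scene crop4 [375.4613317  376.99709675] top [134.92014809 149.21051567]
scene stem 70 [0.64514075 0.04913745 0.19840976] [0.63559327 0.03933835 0.1903135 ] [0.65474353 0.05806588 0.20488072]
```

View pics/ov.png

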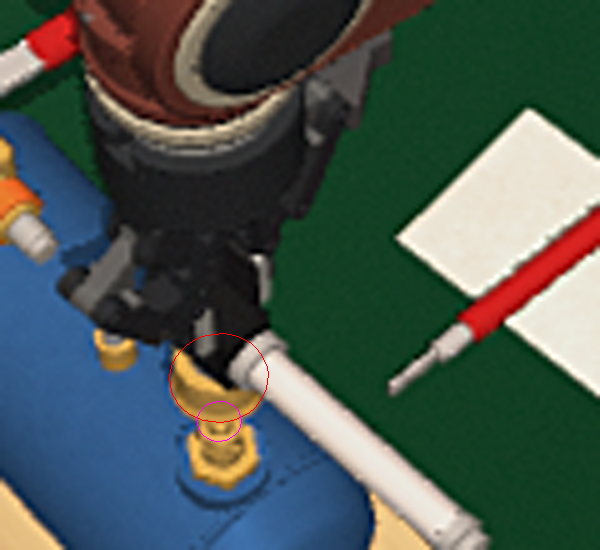

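```bash
python3 -m handwheel '[0,0.01,0,0,0,0,0, 0,0.025,0,0,0,0,0, 0,0.035,0,0,0,0,0, 0,0.038,0,0,0,0,0, 0,0.038,0,0,0,0,0, 0,0.038,0,0,0,0,0]'; python3 to.py .6418 .0498 .211 -79.9
```

```text
t: 6.32
tool_pos: [0.6427, 0.0487, 0.2342]
tool_rot: [1.079, 1.288, -1.08]
contact_force: [0.9, 0.1, -1.7]
opening: 0.0236
t 6.317 pos [0.6427 0.0487 0.2342] zang -79.98 tilt 0.07 F [ 0.9   0.11 -1.7 ] op 0.0236 q [-0.04  0.08  1.53  0.    1.53 -0.21]
shift [ 0.0232 -0.0007 -0.0012] turn [-0.08 -0.02  0.07]
```

```bash
python3 -m handwheel '[0,0.004,-0.0005,-0.001,0,0,0, 0,0.008,-0.0005,-0.001,0,0,0, 0,0.012,-0.0005,-0.001,0,0,0, 0,0.012,-0.0005,-0.001,0,0,0]'; python3 to.py .642 .0495 .211 -79.9;  python3 -m handwheel '[0,0.002,0,0,0,0,0, 0,0.004,0,0,0,0,0, 0,0.006,0,0,0,0,0, 0,0.006,0,0,0,0,0]';python3 to.py .642 .0495 .211 -79.9
```

```text
t: 6.65
tool_pos: [0.6423, 0.0496, 0.2224]
tool_rot: [1.079, 1.287, -1.08]
contact_force: [0.1, -1.2, -0.8]
opening: 0.0229
t 6.65 pos [0.6423 0.0496 0.2224] zang -79.98 tilt 0.02 F [ 0.07 -1.19 -0.77] op 0.0229 q [-0.04  0.09  1.54 -0.    1.51 -0.21]
shift [ 0.0114 -0.0003  0.    ] turn [-0.08 -0.    0.02]
t: 6.98
tool_pos: [0.6426, 0.0497, 0.2173]
tool_rot: [1.08, 1.286, -1.079]
contact_force: [0.1, -0.7, 2.2]
opening: 0.0232
t 6.983 pos [0.6426 0.0497 0.2173] zang -79.97 tilt 0.05 F [ 0.14 -0.7   2.19] op 0.0232 q [-0.04  0.09  1.55  0.    1.5  -0.21]
shift [ 0.0063 -0.0007  0.0001] turn [-0.07  0.   -0.05]
```

```bash
python3 -m handwheel '[0,0.002,0,0,0,0,0, 0,0.004,0,0,0,0,0, 0,0.005,0,0,0,0,0, 0,0.005,0,0,0,0,0]'; python3 to.py .642 .0495 .211 -79.9;  python3 -m handwheel '[0,0.002,0,0,0,0,0, 0,0.003,0,0,0,0,0, 0,0.003,0,0,0,0,0]';python3 to.py .642 .0495 .211 -79.9
```

```text
t: 7.32
tool_pos: [0.6426, 0.0496, 0.2121]
tool_rot: [1.08, 1.286, -1.079]
contact_force: [1.1, -0.8, 3.1]
opening: 0.0232
t 7.317 pos [0.6426 0.0496 0.2121] zang -79.98 tilt 0.05 F [ 1.1  -0.83  3.1 ] op 0.0232 q [-0.04  0.09  1.56  0.    1.49 -0.21]
shift [ 0.0011 -0.0007  0.    ] turn [-0.08  0.   -0.05]
t: 7.57
tool_pos: [0.6429, 0.0496, 0.2117]
tool_rot: [1.08, 1.285, -1.078]
contact_force: [-2.4, 0.3, 10.4]
opening: 0.023
t 7.567 pos [0.6429 0.0496 0.2117] zang -79.97 tilt 0.13 F [-2.37  0.31 10.42] op 0.023 q [-0.04  0.09  1.56 -0.    1.49 -0.21]
shift [ 0.0007 -0.0009 -0.    ] turn [-0.07  0.03 -0.12]
```

```bash
python3 -m handwheel '[0,0.002,0,0,0,0,0, 0,0.003,0,0,0,0,0, 0,0.003,0,0,0,0,0, 0,0.003,0,0,0,0,0, 0,0.003,0,0,0,0,0, 0,0.003,0,0,0,0,0, 0,0.003,0,0,0,0,0, 0,0.003,0,0,0,0,0]';python3 to.py .642 .0495 .211 -79.9
python3 - <<'E'
from h import *
print(ctrl.get_obs()['wrist_torque'])
for n in('wrist','scene'):
    p,d=ctrl.get_image(n);cv2.imwrite(f'pics/{n}5.png',p);np.save(f'pics/{n}5.npy',d)
p=cv2.imread('pics/scene5.png')
cv2.imwrite(f'pics/scene5c.png',cv2.resize(p[200:320,240:360],None,fx=5,fy=5,interpolation=cv2.INTER_CUBIC))
E
```

```text
t: 8.23
tool_pos: [0.6432, 0.0497, 0.2115]
tool_rot: [1.081, 1.284, -1.077]
contact_force: [-6.4, 0.6, 18.0]
opening: 0.0229
t 8.233 pos [0.6432 0.0497 0.2115] zang -79.97 tilt 0.21 F [-6.37  0.56 17.97] op 0.0229 q [-0.04  0.09  1.56 -0.    1.49 -0.21]
shift [ 0.0005 -0.0012 -0.    ] turn [-0.07  0.05 -0.2 ]
[-0.03278777  1.41007623 -0.01432994]
```

View pics/scene5c.png

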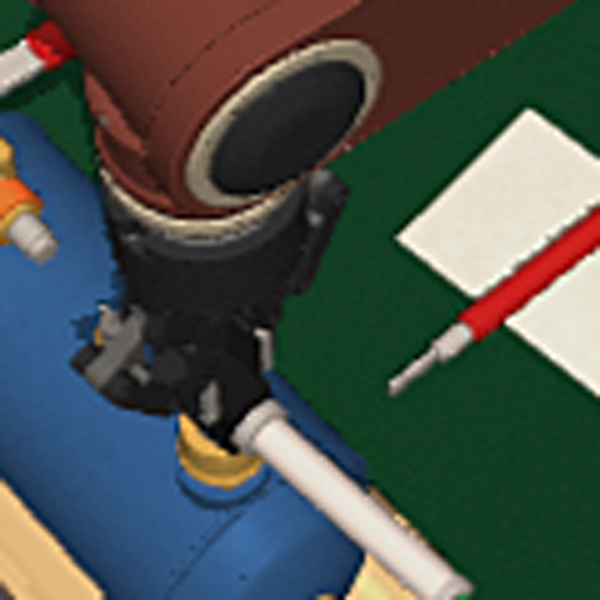

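View pics/wrist5.png

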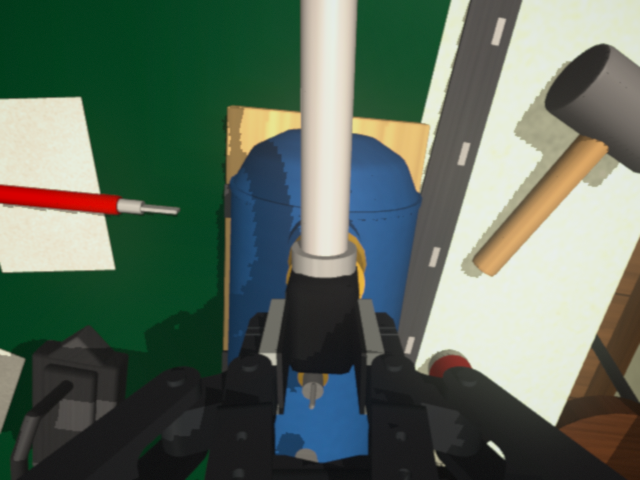

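Run:
```python
import cv2
p=cv2.imread('pics/scene5.png')
cv2.imwrite(f'pics/scene5d.png',cv2.resize(p[250:370,280:400],None,fx=5,fy=5,interpolation=cv2.INTER_CUBIC))
```

```text
(no output)
```

View pics/scene5d.png

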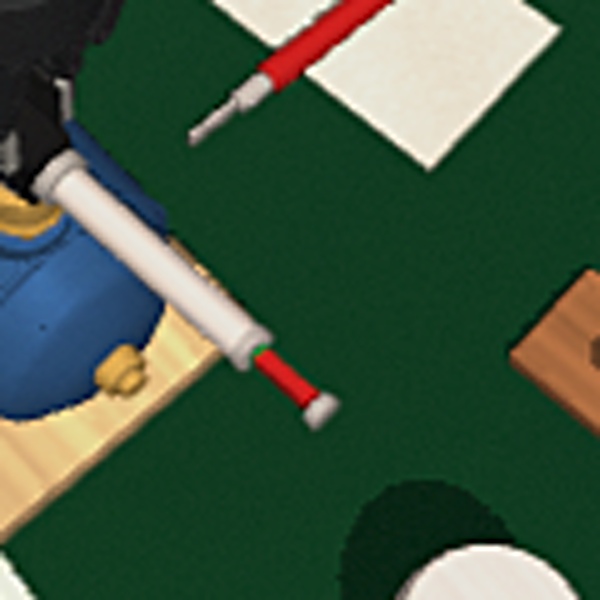

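```bash
python3 -m handwheel '[0,0.001,-0.001,0,0,0,0, 0,0.002,-0.001,0,0,0,0, 0,0.002,-0.001,0,0,0,0, 0,0.002,-0.001,0,0,0,0, 0,0.002,-0.001,0,0,0,0, 0,0.002,-0.001,0,0,0,0]';python3 to.py .642 .0495 .211 -79.9
python3 - <<'E'
from h import *
print(ctrl.get_obs()['wrist_torque'])
for n in ('scene','top'):
    p,d=ctrl.get_image(n);cv2.imwrite(f'pics/{n}6.png',p)
p=cv2.imread('pics/scene6.png')
cv2.imwrite(f'pics/scene6d.png',cv2.resize(p[310:340,320:360],None,fx=16,fy=16,interpolation=cv2.INTER_CUBIC))
p=cv2.imread('pics/top6.png')
cv2.imwrite(f'pics/top6d.png',cv2.resize(p[150:200,200:270],None,fx=10,fy=10,interpolation=cv2.INTER_CUBIC))
E
```

```text
t: 8.83
tool_pos: [0.6431, 0.0496, 0.2115]
tool_rot: [1.082, 1.282, -1.075]
contact_force: [-7.1, -0.0, 22.3]
opening: 0.023
t 8.833 pos [0.6431 0.0496 0.2115] zang -79.96 tilt 0.39 F [-7.140e+00 -2.000e-02  2.228e+01] op 0.023 q [-0.04  0.09  1.56  0.    1.49 -0.21]
shift [ 0.0005 -0.0011 -0.0001] turn [-0.06  0.07 -0.38]
[ 0.04492236  1.4168465  -0.02249754]
```

View pics/scene6d.png

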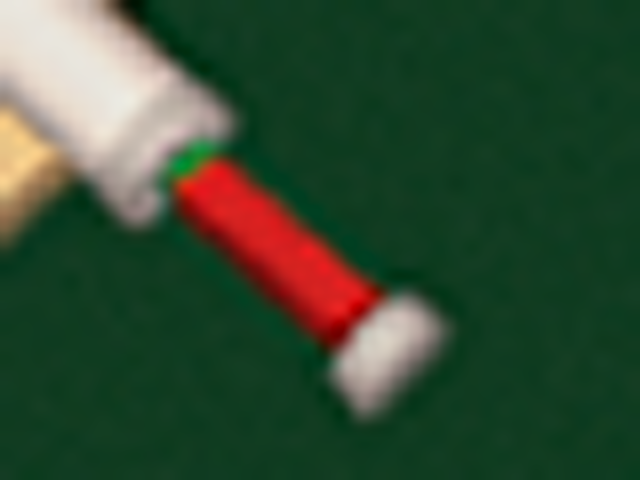

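View pics/top6d.png

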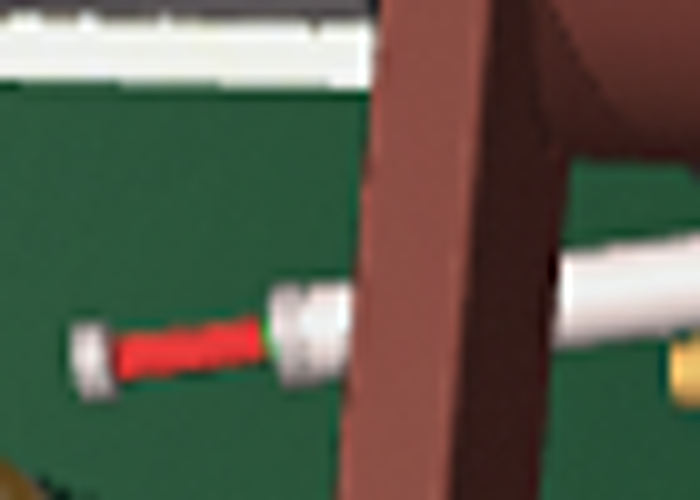

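```bash
python3 -m handwheel '[0,-0.006,0,0,0,0,0, 0,-0.012,0,0,0,0,0, 0,-0.02,0,0,0,0,0, 0,-0.03,0,0,0,0,0, 0,-0.045,0,0,0,0,0, 0,-0.06,0,0,0,0,0, 0,-0.068,0,0,0,0,0, 0,-0.07,0,0,0,0,0, 0,-0.07,0,0,0,0,0]';python3 to.py .4259 .2207 .27 -80
```

```text
t: 9.68
tool_pos: [0.6419, 0.0494, 0.2755]
tool_rot: [1.08, 1.285, -1.078]
contact_force: [-0.5, 0.1, -1.5]
opening: 0.0235
t 9.683 pos [0.6419 0.0494 0.2755] zang -79.97 tilt 0.12 F [-0.5   0.13 -1.52] op 0.0235 q [-0.04  0.06  1.48 -0.    1.59 -0.21]
shift [ 0.005  -0.1829 -0.2063] turn [ 0.03  0.03 -0.12]
```

```bash
python3 -m handwheel '[0,0,-0.015,-0.017,0,0,0, 0,0.004,-0.035,-0.039,0,0,0, 0,0.004,-0.06,-0.067,0,0,0, 0,0.004,-0.085,-0.095,0,0,0, 0,0.004,-0.11,-0.123,0,0,0, 0,0.004,-0.135,-0.151,0,0,0, 0,0.004,-0.158,-0.177,0,0,0, 0,0.004,-0.173,-0.195,0,0,0, 0,0.004,-0.183,-0.206,0,0,0, 0,0.004,-0.183,-0.206,0,0,0, 0,0.004,-0.183,-0.206,0,0,0, 0,0.004,-0.183,-0.206,0,0,0]';python3 to.py .4259 .2207 .055 -80
python3 - <<'E'
from h import *
for n in ('scene','wrist'):
    p,d=ctrl.get_image(n);cv2.imwrite(f'pics/{n}7.png',p)
p=cv2.imread('pics/scene7.png')
cv2.imwrite(f'pics/scene7d.png',cv2.resize(p[240:400,360:520],None,fx=3.7,fy=3.7,interpolation=cv2.INTER_CUBIC))
E
```

```text
t: 10.68
tool_pos: [0.4255, 0.22, 0.2695]
tool_rot: [1.079, 1.287, -1.08]
contact_force: [0.6, 0.0, -2.2]
opening: 0.0234
t 10.683 pos [0.4255 0.22   0.2695] zang -79.99 tilt 0.05 F [ 0.57  0.   -2.23] op 0.0234 q [ 0.32 -0.34  1.85 -0.    1.62  0.15]
shift [ 0.2145  0.0007 -0.0007] turn [0.01 0.03 0.04]
```

View pics/scene7d.png

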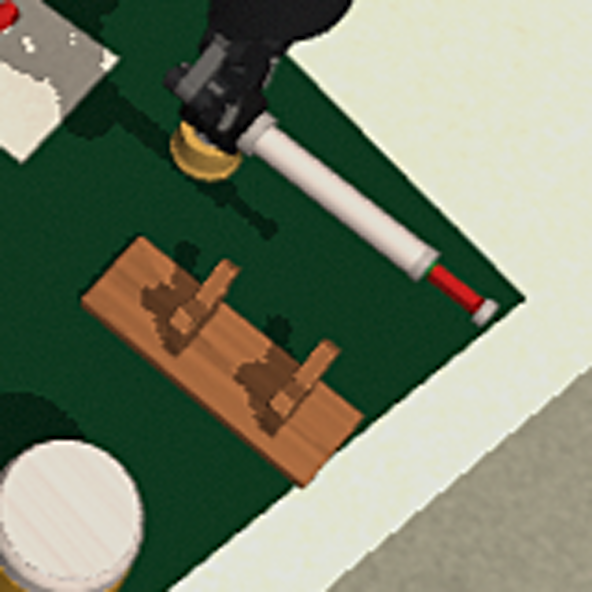

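View pics/wrist7.png

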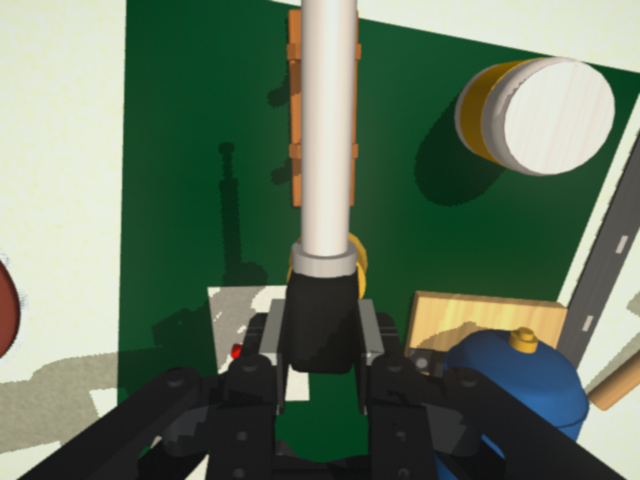

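```bash
python3 -m handwheel '[0,0.015,0.0005,-0.0005,0,0,0, 0,0.04,0.0005,-0.0005,0,0,0, 0,0.07,0.0005,-0.0005,0,0,0, 0,0.1,0.0005,-0.0005,0,0,0, 0,0.13,0.0005,-0.0005,0,0,0, 0,0.155,0.0005,-0.0005,0,0,0, 0,0.175,0.0005,-0.0005,0,0,0, 0,0.19,0.0005,-0.0005,0,0,0, 0,0.2,0.0005,-0.0005,0,0,0, 0,0.205,0.0005,-0.0005,0,0,0, 0,0.205,0.0005,-0.0005,0,0,0]';python3 to.py .4259 .2207 .055 -80
python3 -m handwheel '[0,0.003,0,0,0,0,0, 0,0.006,0,0,0,0,0, 0,0.0085,0,0,0,0,0, 0,0.0085,0,0,0,0,0, 0,0.0085,0,0,0,0,0]';python3 to.py .4259 .2207 .055 -80
```

```text
t: 11.7
tool_pos: [0.4254, 0.2204, 0.064]
tool_rot: [1.079, 1.288, -1.082]
contact_force: [-0.4, 0.7, -1.9]
opening: 0.0232
t 11.7 pos [0.4254 0.2204 0.064 ] zang -80.02 tilt 0.12 F [-0.4   0.7  -1.95] op 0.0232 q [ 0.32 -0.17  2.07 -0.    1.25  0.15]
shift [ 0.009   0.0005 -0.0002] turn [-0.02  0.02  0.12]
t: 12.12
tool_pos: [0.4258, 0.2211, 0.0568]
tool_rot: [1.08, 1.287, -1.079]
contact_force: [-0.2, 0.3, -0.9]
opening: 0.0231
t 12.117 pos [0.4258 0.2211 0.0568] zang -79.97 tilt 0.03 F [-0.21  0.27 -0.85] op 0.0231 q [ 0.32 -0.16  2.07 -0.    1.23  0.15]
shift [ 0.0018 -0.      0.0004] turn [ 0.03 -0.   -0.02]
```

```bash
python3 -m handwheel '[0,0.001,0,0,0,0,0, 0,0.001,0,0,0,0,0, 0,0.001,0,0,0,0,0]';python3 to.py .4259 .2207 .055 -80
```

```text
t: 12.37
tool_pos: [0.4258, 0.2211, 0.0556]
tool_rot: [1.079, 1.287, -1.079]
contact_force: [0.3, 0.3, -1.6]
opening: 0.023
t 12.367 pos [0.4258 0.2211 0.0556] zang -79.97 tilt 0.01 F [ 0.34  0.29 -1.62] op 0.023 q [ 0.32 -0.16  2.07 -0.    1.23  0.15]
shift [0.0006 0.0001 0.0004] turn [ 0.03 -0.   -0.01]
```

```bash
python3 -m handwheel '[0,0.0008,0,0,0,0,0, 0,0.0008,0,0,0,0,0, 0,0.0008,0,0,0,0,0]';python3 to.py .4259 .2207 .055 -80; python3 -m handwheel '[0.2,0,0,0,0,0,0, 0.35,0,0,0,0,0,0, 0.5,0,0,0,0,0,0, 0.8,0,0,0,0,0,0, 1,0,0,0,0,0,0, 1,0,0,0,0,0,0, 1,0,0,0,0,0,0, 1,0,0,0,0,0,0]'
```

```text
t: 12.62
tool_pos: [0.426, 0.2211, 0.0551]
tool_rot: [1.08, 1.287, -1.079]
contact_force: [-0.1, -0.1, 1.3]
opening: 0.0229
t 12.617 pos [0.426  0.2211 0.0551] zang -79.97 tilt 0.04 F [-0.06 -0.08  1.29] op 0.0229 q [ 0.32 -0.16  2.07 -0.    1.23  0.15]
shift [ 0.0001 -0.0002  0.0004] turn [ 0.03 -0.01 -0.04]
t: 13.28
tool_pos: [0.4257, 0.221, 0.0547]
tool_rot: [1.079, 1.287, -1.079]
contact_force: [-1.1, -0.4, 0.8]
opening: 0.0855
```

Contact was felt, then released. Now raise and look.

```bash
python3 -m handwheel '[1,-0.015,0,0,0,0,0, 1,-0.04,0,0,0,0,0, 1,-0.075,0,0,0,0,0, 1,-0.11,0,0,0,0,0, 1,-0.15,0,0,0,0,0, 1,-0.19,0,0,0,0,0, 1,-0.215,0,0,0,0,0, 1,-0.23,0,0,0,0,0, 1,-0.23,0,0,0,0,0, 1,-0.23,0,0,0,0,0]'
python3 - <<'E'
from h import *
o=ctrl.get_obs()
for n in ('scene','wrist'):
    p,d=ctrl.get_image(n);cv2.imwrite(f'pics/{n}8.png',p)
p=cv2.imread('pics/scene8.png')
cv2.imwrite(f'pics/scene8d.png',cv2.resize(p[280:380,370:470],None,fx=6,fy=6,interpolation=cv2.INTER_CUBIC))
S=cam('scene');P=cloud(S,d)
E
python3 to.py .5 -.05 .30 -80
```

```text
t: 14.12
tool_pos: [0.426, 0.2211, 0.2852]
tool_rot: [1.08, 1.286, -1.078]
contact_force: [-1.1, -0.0, 0.1]
opening: 0.0853
t 14.217 pos [0.4249 0.2208 0.2825] zang -79.97 tilt 0.19 F [-0.16  0.5  -0.38] op 0.0857 q [ 0.32 -0.34  1.83  0.    1.65  0.15]
shift [-0.0175  0.0267  0.2797] turn [0.03 0.03 0.18]
```

View pics/scene8d.png

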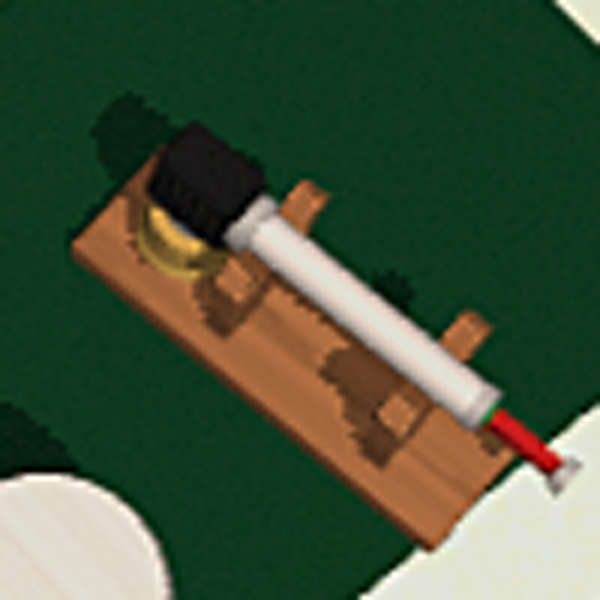

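View pics/wrist8.png

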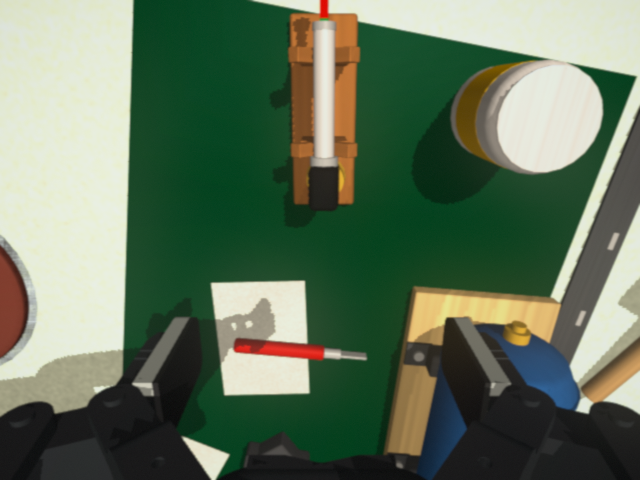

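Run:
```python
from h import *
S=cam('scene');im=cv2.imread('pics/scene8.png')
# barrel axis line z=.074 from rest_home along x
ax=np.array([-.1752,.9845,0]);h=np.array([.4257,.2198,.074])
for s in (.125,.131,.133,.135,.137,.139,.141,.145,.150,.155,.16,.163,.166,.169,.172,.175,.178):
    u=proj(S,h+ax*s);b,g,r=[cv2.remap(im[...,c],np.float32([[u[0]]]),np.float32([[u[1]]]),cv2.INTER_LINEAR)[0,0] for c in range(3)]
    print(s,u.round(1),(r,g,b))
c=im[340:365,445:470]
cv2.imwrite('pics/z.png',cv2.resize(c,None,fx=24,fy=24,interpolation=cv2.INTER_NEAREST))
```

```text
0.125 [446.6 345.1] (np.uint8(227), np.uint8(224), np.uint8(212))
0.131 [448.7 346.9] (np.uint8(206), np.uint8(195), np.uint8(185))
0.133 [449.4 347.5] (np.uint8(200), np.uint8(186), np.uint8(179))
0.135 [450.1 348. ] (np.uint8(186), np.uint8(178), np.uint8(170))
0.137 [450.9 348.6] (np.uint8(72), np.uint8(132), np.uint8(80))
0.139 [451.6 349.2] (np.uint8(125), np.uint8(74), np.uint8(31))
0.141 [452.3 349.8] (np.uint8(201), np.uint8(31), np.uint8(26))
0.145 [453.7 350.9] (np.uint8(193), np.uint8(28), np.uint8(28))
0.15 [455.5 352.4] (np.uint8(189), np.uint8(27), np.uint8(26))
0.155 [457.3 353.9] (np.uint8(198), np.uint8(27), np.uint8(28))
0.16 [459.2 355.3] (np.uint8(188), np.uint8(22), np.uint8(22))
0.163 [460.3 356.2] (np.uint8(188), np.uint8(19), np.uint8(18))
0.166 [461.4 357.1] (np.uint8(166), np.uint8(12), np.uint8(12))
0.169 [462.4 358. ] (np.uint8(159), np.uint8(119), np.uint8(112))
0.172 [463.5 358.9] (np.uint8(198), np.uint8(188), np.uint8(178))
0.175 [464.6 359.8] (np.uint8(214), np.uint8(212), np.uint8(192))
0.178 [465.7 360.7] (np.uint8(227), np.uint8(230), np.uint8(207))
```

View pics/z.png

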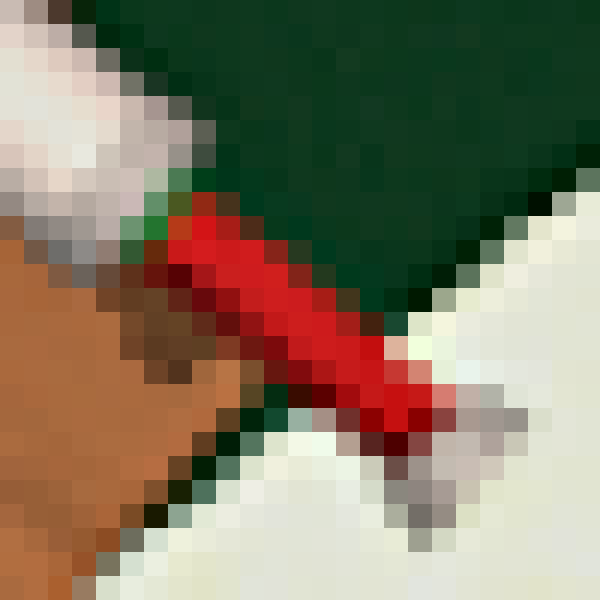

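Run:
```python
from h import *
S=cam('scene');T=cam('top')
res={}
for n,C,box in(('top',T,(150,235,370,415)),('scene',S,(185,230,235,285))):
    im=cv2.imread(f'pics/{n}0.png');h=cv2.cvtColor(im,cv2.COLOR_BGR2HSV)
    k=((h[...,0]<8)|(h[...,0]>172))&(h[...,1]>150)&(h[...,2]>90)
    m=np.zeros_like(k);m[box[0]:box[1],box[2]:box[3]]=1;k&=m
    if n=='scene': # keep the connected component
        nn,l,st,ce=cv2.connectedComponentsWithStats(k.astype(np.uint8));i=1+np.argmax(st[1:,4]);k=l==i;print(st[i])
    v,u=np.nonzero(k);res[n]=(u.mean(),v.mean());print(n,len(u),res[n])
    W=onz(C,u,v,.2385)[:,:2];r=cv2.minAreaRect((W*1000).astype(np.float32));ln=cv2.fitLine(W.astype(np.float32),2,0,.01,.01).ravel();print(r,W.mean(0),ln,np.degrees(np.arctan2(ln[1],ln[0])))
print(tri(T,res['top'],S,res['scene']))
print('hex top',onz(T,265+515/4-.4,140+105/4-.4,.25),onz(T,265+515/4-.4,140+105/4-.4,.26))
d=np.load('pics/top0.npy');P=cloud(T,d)
print('white',np.median(P[163:176,415:428].reshape(-1,3),0),P[163:176,415:428,2].max(),'hex',P[160:172,389:398].reshape(-1,3).mean(0),P[160:172,389:398,2].max())
```

```text
top 309 (np.float64(392.5145631067961), np.float64(206.25242718446603))
((583.7354736328125, -136.79115295410156), (59.456695556640625, 17.11322593688965), 1.112903356552124) [ 0.58415945 -0.13679497] [ 0.99988437  0.0152082   0.58415943 -0.13679497] 0.8713991
[245 195  25  19 209]
scene 209 (np.float64(257.49282296650716), np.float64(203.66985645933013))
((583.7319946289062, -135.7503204345703), (58.98188018798828, 21.756160736083984), 0.4596427381038666) [ 0.58382631 -0.13583942] [ 0.9998233   0.01879809  0.5838263  -0.13583942] 1.0771147
(array([ 0.58393314, -0.13661572,  0.23769298]), np.float64(0.0008004353788843808))
hex top [ 0.65970588 -0.13574396  0.25      ] [ 0.65769877 -0.13471666  0.26      ]
white [ 0.6650284  -0.19567208  0.19872199] 0.20371332119246244 hex [ 0.66412485 -0.13692296  0.23178124] 0.2483044547166513
```

```bash
python3 to.py .584 -.1365 .30 -179.1;python3 to.py .5 .05 .30 -130
```

```text
t 14.217 pos [0.4249 0.2208 0.2825] zang -79.97 tilt 0.19 F [-0.16  0.5  -0.38] op 0.0857 q [ 0.32 -0.34  1.83  0.    1.65  0.15]
shift [-0.0176  0.0944  0.3795] turn [99.13  0.18  0.11]
t 14.217 pos [0.4249 0.2208 0.2825] zang -79.97 tilt 0.19 F [-0.16  0.5  -0.38] op 0.0857 q [ 0.32 -0.34  1.83  0.    1.65  0.15]
shift [-0.0176  0.0441  0.1812] turn [50.03  0.11  0.16]
```

```bash
python3 -m handwheel '[0.45,-0.018,0.01,0.04,7,0,0, 0.45,-0.018,0.02,0.08,14,0,0, 0.45,-0.018,0.03,0.115,21,0,0, 0.45,-0.018,0.037,0.15,28,0,0, 0.45,-0.018,0.044,0.18,35,0,0, 0.45,-0.018,0.052,0.21,42,0,0, 0.45,-0.018,0.06,0.24,49,0,0, 0.45,-0.018,0.067,0.27,56,0,0, 0.45,-0.018,0.075,0.3,63,0,0, 0.45,-0.018,0.082,0.33,70,0,0, 0.45,-0.018,0.088,0.355,77,0,0, 0.45,-0.018,0.094,0.38,84,0,0]' 40;python3 to.py .584 -.1365 .30 -179.1
```

```text
t: 15.22
tool_pos: [0.5839, -0.1381, 0.2995]
tool_rot: [2.072, 0.288, -2.081]
contact_force: [0.6, 0.4, 0.7]
opening: 0.0382
t 15.217 pos [ 0.5839 -0.1381  0.2995] zang -164.36 tilt 0.27 F [0.63 0.4  0.72] op 0.0382 q [-0.36 -0.04  1.55  0.    1.64  0.94]
shift [-0.0005 -0.0015 -0.0006] turn [14.74  0.24  0.14]
```

```bash
python3 -m handwheel '[0.45,0,-0.001,0,7,0,0, 0.45,0,-0.001,0,15,0,0, 0.45,0,-0.001,0,15,0,0, 0.45,0,-0.001,0,15,0,0]';python3 to.py .584 -.1365 .215 -179.1
python3 - <<'E'
from h import *
o=ctrl.get_obs()
p,d=ctrl.get_image('wrist');cv2.imwrite('pics/wrist9.png',p)
C=cam('wrist',o)
h=cv2.cvtColor(p,cv2.COLOR_BGR2HSV);k=((h[...,0]<8)|(h[...,0]>172))&(h[...,1]>150)&(h[...,2]>70)
nn,l,st,ce=cv2.connectedComponentsWithStats(k.astype(np.uint8));i=1+np.argmax(st[1:,4]);print(st[i],ce[i]);v,u=np.nonzero(l==i);W=onz(C,u,v,.2385)[:,:2];print(cv2.minAreaRect((W*1000).astype(np.float32)))
E
```

```text
t: 15.55
tool_pos: [0.5834, -0.1357, 0.3004]
tool_rot: [2.208, 0.024, -2.216]
contact_force: [-0.5, 0.4, 0.2]
opening: 0.038
t 15.55 pos [ 0.5834 -0.1357  0.3004] zang -178.85 tilt 0.2 F [-0.49  0.36  0.15] op 0.038 q [-0.35 -0.05  1.55  0.    1.64  1.2 ]
shift [ 0.0854  0.001  -0.0008] turn [0.25 0.19 0.08]
[ 307  185   35   99 3258] [323.4907919  233.04082259]
((583.6131591796875, -138.64956665039062), (60.2921028137207, 19.703777313232422), 0.4644925594329834)
```

View pics/wrist9.png

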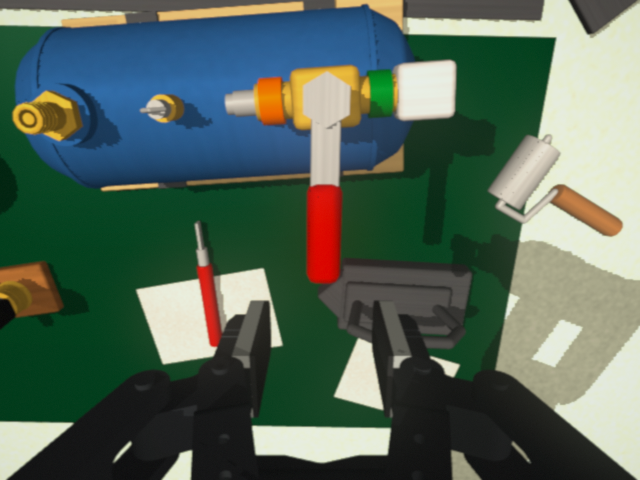

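```bash
python3 -m handwheel '[0.45,0.02,0.002,-0.001,0,0,0, 0.45,0.045,0.002,-0.001,0,0,0, 0.45,0.07,0.002,-0.001,0,0,0, 0.45,0.082,0.002,-0.001,0,0,0, 0.45,0.085,0.002,-0.001,0,0,0, 0.45,0.085,0.002,-0.001,0,0,0]';python3 to.py .584 -.1375 .215 -179.1
python3 - <<'E'
from h import *
# arc plan relative to tool: pivot p, grip radius .075; command offsets for lever turn a
o=ctrl.get_obs();R=Ro.from_rotvec(o['tool_rot']).as_matrix();x0=o['tool_pos'];pv=np.array([.659,-.136]);r=x0[:2]-pv;print(np.linalg.norm(r))
for a in (7,14,21,28,35,42,49,56,63,70,77,84,90,94,98,102,106,110):
    c,s=np.cos(np.radians(a)),np.sin(np.radians(a));X=np.array([*(pv+[c*r[0]-s*r[1],s*r[0]+c*r[1]]),x0[2]])
    print(a,(R.T@(X-x0)).round(4))
E
```

```text
t: 16.1
tool_pos: [0.5846, -0.1374, 0.2166]
tool_rot: [2.21, 0.022, -2.214]
contact_force: [0.5, -0.6, 0.8]
opening: 0.0385
t 16.1 pos [ 0.5846 -0.1374  0.2166] zang -178.9 tilt 0.13 F [ 0.51 -0.64  0.79] op 0.0385 q [-0.35 -0.01  1.65 -0.    1.5   1.2 ]
shift [0.0016 0.0001 0.0006] turn [0.2  0.12 0.04]
0.07443441894468311
7 [-0.      0.0091 -0.0006]
14 [-0.      0.018  -0.0022]
21 [-0.      0.0267 -0.0049]
28 [-0.      0.0349 -0.0087]
35 [-0.0001  0.0427 -0.0134]
42 [-0.0001  0.0498 -0.0191]
49 [-0.0001  0.0562 -0.0256]
56 [-0.0001  0.0617 -0.0328]
63 [-0.0001  0.0663 -0.0406]
70 [-0.0002  0.07   -0.0489]
77 [-0.0002  0.0726 -0.0577]
84 [-0.0002  0.0741 -0.0666]
90 [-0.0002  0.0745 -0.0744]
94 [-0.0002  0.0743 -0.0796]
98 [-0.0002  0.0737 -0.0848]
102 [-0.0002  0.0728 -0.0899]
106 [-0.0003  0.0716 -0.0949]
110 [-0.0003  0.07   -0.0999]
```

```bash
python3 -m handwheel '[0.45,0,0.009,-0.001,-7,0,0, 0.45,0,0.018,-0.002,-14,0,0, 0.45,0,0.027,-0.005,-21,0,0, 0.45,0,0.035,-0.009,-28,0,0, 0.45,0,0.043,-0.013,-35,0,0, 0.45,0,0.05,-0.019,-42,0,0, 0.45,0,0.056,-0.026,-49,0,0, 0.45,0,0.062,-0.033,-56,0,0, 0.45,0,0.066,-0.041,-63,0,0, 0.45,0,0.07,-0.049,-70,0,0, 0.45,0,0.073,-0.058,-77,0,0, 0.45,0,0.074,-0.067,-84,0,0]'
python3 - <<'E'
from h import *
o=ctrl.get_obs();R=Ro.from_rotvec(o['tool_rot']).as_matrix();x0=o['tool_pos'];pv=np.array([.659,-.136]);r=x0[:2]-pv;print(np.linalg.norm(r),o['contact_force'],x0,np.degrees(np.arctan2(R[1,2],R[0,2])))
for a in (4,8,10,12,16,20,24):
    c,s=np.cos(np.radians(a)),np.sin(np.radians(a));X=np.array([*(pv+[c*r[0]-s*r[1],s*r[0]+c*r[1]]),x0[2]])
    print(a,(R.T@(X-x0)).round(4))
for n in('scene','wrist'):
    p,d=ctrl.get_image(n);cv2.imwrite(f'pics/{n}10.png',p)
E
```

```text
t: 17.1
tool_pos: [0.655, -0.2115, 0.2205]
tool_rot: [1.269, 1.166, -1.266]
contact_force: [-0.1, 0.3, -0.5]
opening: 0.0384
0.07561149184678122 [-0.0888013   0.34025482 -0.53796728] [ 0.65498961 -0.21150506  0.22053061] -94.6043299840568
4 [ 0.      0.0053 -0.0003]
8 [ 0.      0.0105 -0.001 ]
10 [ 0.      0.0131 -0.0015]
12 [ 0.0001  0.0157 -0.0021]
16 [ 0.0001  0.0208 -0.0035]
20 [ 0.0001  0.0257 -0.0053]
24 [ 0.0001  0.0306 -0.0074]
```

View pics/wrist10.png

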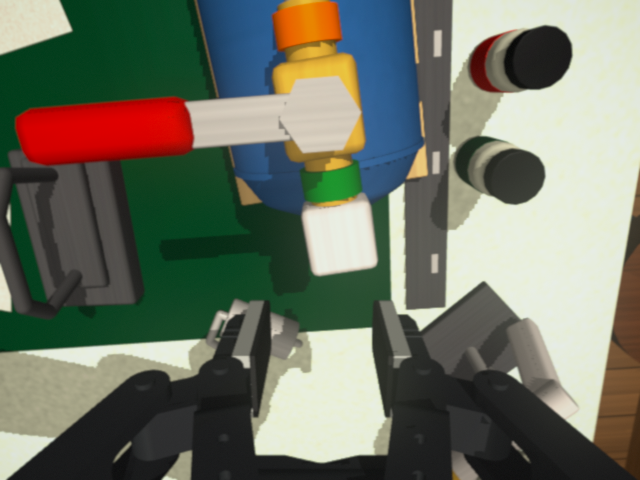

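Run:
```python
import cv2
for n in('0','10'):
    p=cv2.imread(f'pics/scene{n}.png')
    cv2.imwrite(f'pics/s{n}e.png',cv2.resize(p[150:270,180:320],None,fx=5,fy=5,interpolation=cv2.INTER_CUBIC))
```

```text
(no output)
```

View pics/s10e.png

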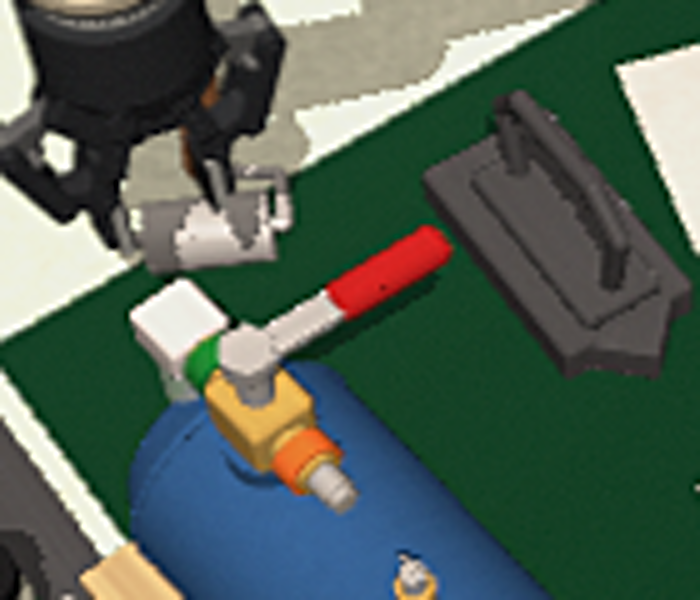

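Run:
```python
from h import *
S=cam('scene')
print((proj(S,np.array([[.655,-.2115,.2205],[.655,-.2115,.24],[.584,-.1375,.2385]]))-[180,150]+.4)*5)
o=ctrl.get_obs();print(o['tool_pos'],o['t'],o['contact_force'])
p,d=ctrl.get_image('scene')
cv2.imwrite('pics/s11e.png',cv2.resize(p[150:270,180:320],None,fx=5,fy=5,interpolation=cv2.INTER_CUBIC))
P=cloud(S,d)
for c in [(115,240),(250,240),(420,250),(60,230),(270,60)]:
    u,v=180+c[0]//5,150+c[1]//5;print(c,P[v,u].round(3))
```

```text
[[172.87521452 259.03911304]
 [166.20687462 234.84567015]
 [387.21895278 267.98988534]]
[ 0.6551957  -0.21112531  0.22003213] 17.2 [-0.3061031  -0.66348275 -0.09951238]
(115, 240) [ 0.68  -0.205  0.264]
(250, 240) [ 0.57  -0.325  0.029]
(420, 250) [ 0.568 -0.132  0.244]
(60, 230) [ 0.644 -0.414 -0.001]
(270, 60) [ 0.596 -0.193  0.34 ]
```

View pics/s11e.png

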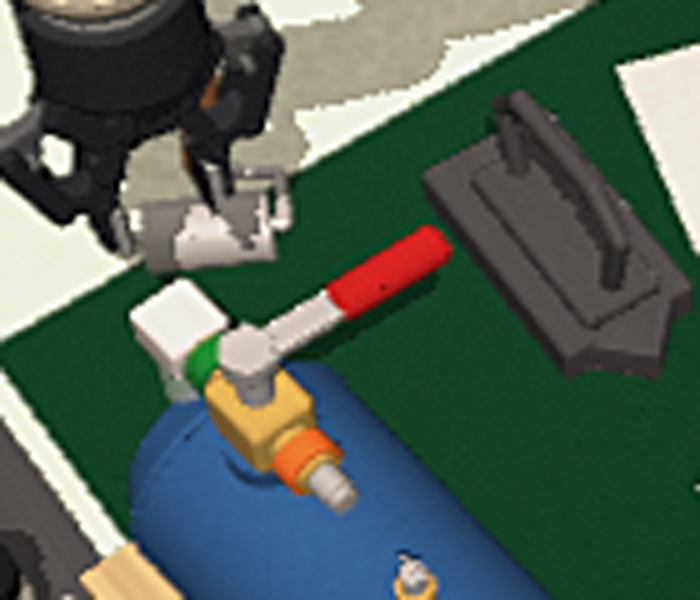

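View pics/s0e.png

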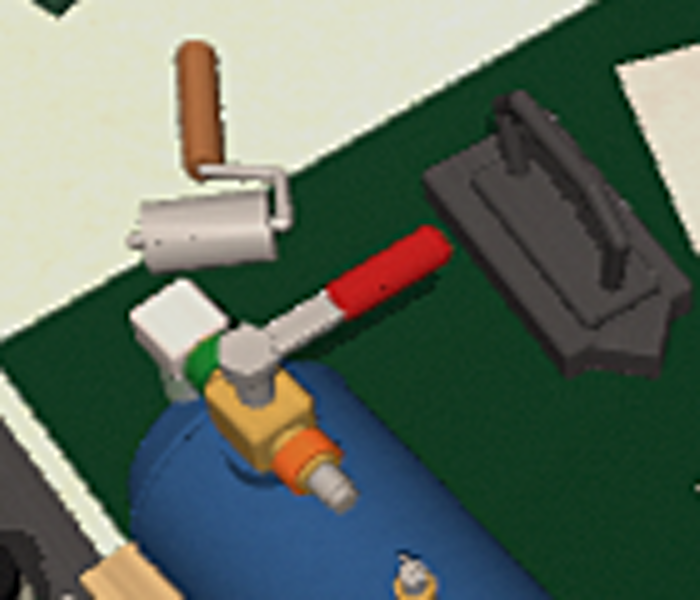

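```bash
python3 -m handwheel '[0.2,-0.035,0,0,0,0,0, 0,-0.065,0,0,0,0,0, 0,-0.075,0,0,0,0,0, 0,-0.075,0,0,0,0,0, 0,-0.075,0,0,0,0,0]' 40; python3 to.py .584 -.10 .295 -179
```

```text
t: 17.67
tool_pos: [0.6536, -0.2107, 0.2939]
tool_rot: [1.274, 1.164, -1.273]
contact_force: [0.1, 0.7, -0.7]
opening: 0.0
t 17.667 pos [ 0.6536 -0.2107  0.2939] zang -95.05 tilt 0.12 F [ 0.12  0.73 -0.66] op 0.0 q [-0.42  0.16  1.35 -0.    1.63 -0.33]
shift [-0.0014 -0.079  -0.1041] turn [ 8.395e+01 -5.000e-02 -1.200e-01]
```

```bash
python3 -m handwheel '[0,-0.001,-0.008,-0.01,7,0,0, 0,-0.001,-0.016,-0.02,14,0,0, 0,-0.001,-0.024,-0.03,21,0,0, 0,-0.001,-0.032,-0.04,28,0,0, 0,-0.001,-0.04,-0.05,35,0,0, 0,-0.001,-0.048,-0.06,42,0,0, 0,-0.001,-0.056,-0.07,49,0,0, 0,-0.001,-0.064,-0.08,56,0,0, 0,-0.001,-0.07,-0.09,63,0,0, 0,-0.001,-0.075,-0.098,70,0,0, 0,-0.001,-0.079,-0.104,77,0,0, 0,-0.001,-0.079,-0.104,84,0,0]'; python3 -m handwheel '[0,0,0,0,0,0,0, 0,0,0,0,0,0,0]'; python3 to.py .584 -.10 .222 -179
python3 - <<'E'
from h import *
p,d=ctrl.get_image('wrist');cv2.imwrite('pics/wrist12.png',p)
E
```

```text
t: 18.67
tool_pos: [0.5822, -0.0987, 0.2909]
tool_rot: [2.212, 0.015, -2.221]
contact_force: [-0.0, 0.9, 0.5]
opening: -0.0001
t: 18.83
tool_pos: [0.5829, -0.0999, 0.2915]
tool_rot: [2.208, 0.024, -2.215]
contact_force: [-0.0, -0.2, -0.3]
opening: 0.0001
t 18.833 pos [ 0.5829 -0.0999  0.2915] zang -178.83 tilt 0.19 F [-0.02 -0.2  -0.34] op 0.0001 q [-0.3  -0.06  1.58 -0.    1.63  1.25]
shift [ 0.0695  0.0002 -0.0013] turn [0.17 0.18 0.05]
```

View pics/wrist12.png

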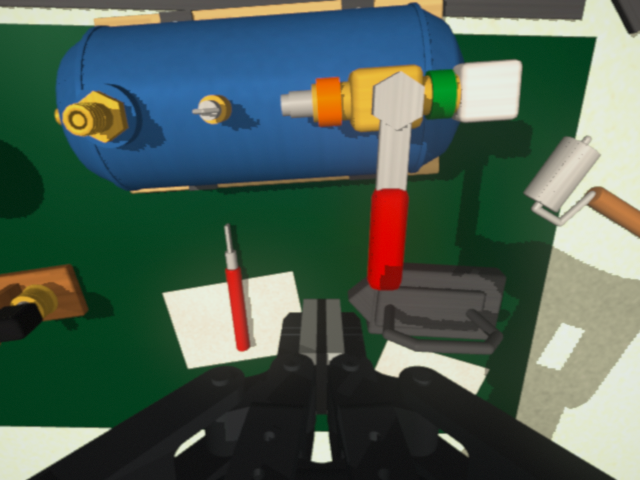

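Run:
```python
from h import *
c=ctrl.camera_params('wrist');f=240/np.tan(np.radians(c['fov_y'])/2)
p,d=ctrl.get_image('wrist');H=c['hand_eye']
for u,v in [(312,303),(330,303),(312,320),(330,340),(300,330),(350,330),(295,345),(400,250)]:
    z=d[v,u];X=np.array([(u-c['cx'])/f*z,(v-c['cy'])/f*z,z]);print((u,v),z,(H[:3,:3]@X+H[:3,3]).round(4))
p,d=ctrl.get_image('scene');P=cloud(cam('scene'),d);o=ctrl.get_obs()['tool_pos'];print(o)
m=(np.linalg.norm(P[...,:2]-o[:2],axis=-1)<.05)&(P[...,2]>.25)&(P[...,2]<.4);q=P[m];print(m.sum(),np.sort(q[:,2])[:12], q[np.argsort(q[:,2])[:6]])
cv2.imwrite('pics/s13e.png',cv2.resize(p[130:270,180:320],None,fx=5,fy=4.2,interpolation=cv2.INTER_CUBIC))
```

```text
(312, 303) 0.15108842 [-0.0356 -0.0018 -0.009 ]
(330, 303) 0.15163977 [-0.0351  0.0046 -0.0087]
(312, 320) 0.14057685 [-0.0468 -0.0016 -0.0087]
(330, 340) 0.12902114 [-0.0589  0.0041 -0.0089]
(300, 330) 0.14150679 [-0.047  -0.0056 -0.0051]
(350, 330) 0.14211604 [-0.0465  0.0111 -0.0047]
(295, 345) 0.13250065 [-0.0564 -0.0068 -0.0055]
(400, 250) 0.23676094 [0.0505 0.0455 0.0041]
[ 0.5835335  -0.10025788  0.29269955]
268 [0.32190573 0.3231498  0.32350686 0.32530733 0.32689368 0.32755037
 0.32768495 0.32782031 0.3290897  0.32953837 0.33023188 0.33023382] [[ 0.59120889 -0.09520304  0.32190573]
 [ 0.59187137 -0.09777965  0.3231498 ]
 [ 0.59005636 -0.09296139  0.32350686]
 [ 0.59283216 -0.09977804  0.32530733]
 [ 0.58975107 -0.09295127  0.32689368]
 [ 0.58829701 -0.09130234  0.32755037]]
```

View pics/s13e.png

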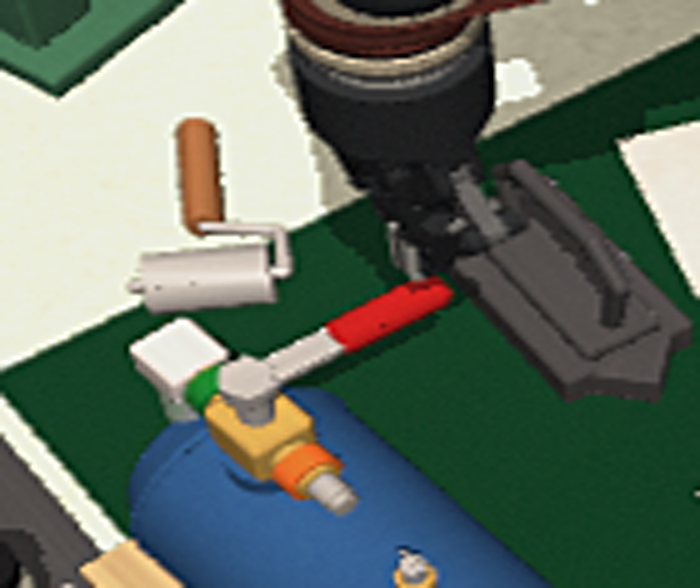

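```bash
python3 -m handwheel '[0,0.02,0,0,0,0,0, 0,0.045,0,0,0,0,0, 0,0.07,0,0,0,0,0, 0,0.09,0,0,0,0,0, 0,0.098,0,0,0,0,0, 0,0.098,0,0,0,0,0, 0,0.098,0,0,0,0,0]'
python3 - <<'E'
from h import *
o=ctrl.get_obs();R=Ro.from_rotvec(o['tool_rot']).as_matrix();x0=o['tool_pos'];pv=np.array([.659,-.136]);r=x0[:2]-pv;print(x0,o['contact_force'],np.linalg.norm(r),np.degrees(np.arctan2(r[1],r[0])))
for a in (7,14,21,28,35,42,49,56,63,70,77,84,90,96,102,108,114,120):
    c,s=np.cos(np.radians(a)),np.sin(np.radians(a));X=np.array([*(pv+[c*r[0]-s*r[1],s*r[0]+c*r[1]]),x0[2]])
    print(a,(R.T@(X-x0)).round(4))
p,d=ctrl.get_image('scene')
cv2.imwrite('pics/s14e.png',cv2.resize(p[130:270,180:320],None,fx=5,fy=4.2,interpolation=cv2.INTER_CUBIC))
E
```

```text
t: 19.57
tool_pos: [0.584, -0.1003, 0.196]
tool_rot: [2.212, 0.02, -2.212]
contact_force: [-0.1, -0.4, 0.8]
opening: 0.0004
[ 0.58396556 -0.10030692  0.19603037] [-0.10153864 -0.40198034  0.77802541] 0.08309129165089578 154.56006326283102
7 [-0.      0.0093  0.004 ]
14 [-0.      0.0191  0.0068]
21 [-0.      0.0291  0.0083]
28 [-0.      0.0393  0.0087]
35 [-0.      0.0494  0.0078]
42 [-0.      0.0593  0.0057]
49 [-0.      0.0689  0.0024]
56 [-0.      0.078  -0.0021]
63 [-0.      0.0865 -0.0076]
70 [-0.      0.0943 -0.0141]
77 [-0.      0.1012 -0.0215]
84 [-0.      0.1071 -0.0297]
90 [-0.      0.1114 -0.0373]
96 [-0.      0.1149 -0.0453]
102 [-0.      0.1175 -0.0536]
108 [-0.      0.1192 -0.0621]
114 [-0.      0.1201 -0.0708]
120 [-0.      0.12   -0.0795]
```

View pics/s14e.png

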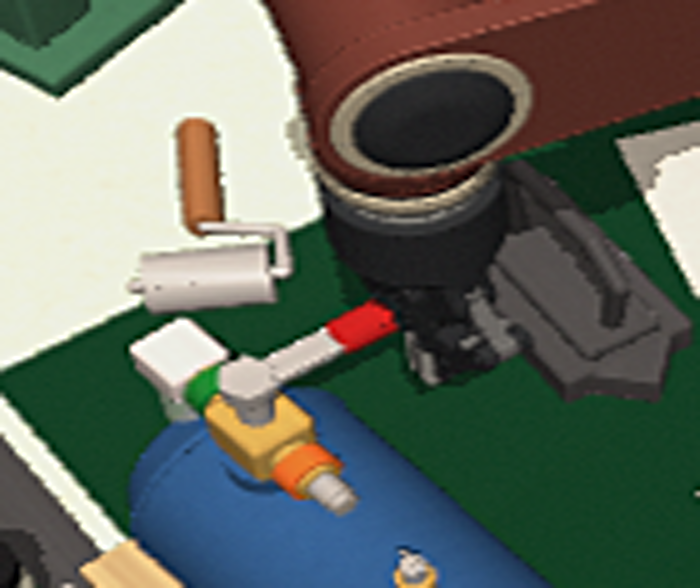

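```bash
python3 -m handwheel '[0,0,0.009,0.004,-7,0,0, 0,0,0.019,0.007,-14,0,0, 0,0,0.029,0.008,-21,0,0, 0,0,0.039,0.009,-28,0,0, 0,0,0.049,0.008,-35,0,0, 0,0,0.059,0.006,-42,0,0, 0,0,0.069,0.002,-49,0,0]'
python3 - <<'E'
from h import *
o=ctrl.get_obs();R=Ro.from_rotvec(o['tool_rot']).as_matrix();x0=o['tool_pos'];pv=np.array([.659,-.136]);r=x0[:2]-pv;print(x0,o['contact_force'],np.linalg.norm(r),np.degrees(np.arctan2(r[1],r[0])),np.degrees(np.arctan2(R[1,2],R[0,2])))
for a in (7,14,21,28,35,41,46,51,55,59,63,67,71,75):
    c,s=np.cos(np.radians(a)),np.sin(np.radians(a));X=np.array([*(pv+[c*r[0]-s*r[1],s*r[0]+c*r[1]]),x0[2]])
    print(a,(R.T@(X-x0)).round(4))
p,d=ctrl.get_image('scene')
cv2.imwrite('pics/s15e.png',cv2.resize(p[130:270,180:320],None,fx=5,fy=4.2,interpolation=cv2.INTER_CUBIC))
E
```

```text
t: 20.2
tool_pos: [0.5835, -0.1699, 0.1982]
tool_rot: [1.698, 0.797, -1.696]
contact_force: [-2.2, 0.8, -0.4]
opening: -0.0001
[ 0.58354875 -0.16985543  0.19822667] [-2.17341545  0.81525089 -0.36132611] 0.08269873752068799 -155.8339391262371 -129.61418857764096
7 [0.     0.0093 0.0039]
14 [0.     0.019  0.0066]
21 [0.0001 0.029  0.0082]
28 [0.0001 0.0391 0.0085]
35 [0.0001 0.0492 0.0075]
41 [0.0001 0.0576 0.0058]
46 [0.0001 0.0645 0.0036]
51 [0.0001 0.0712 0.0009]
55 [ 0.0002  0.0764 -0.0017]
59 [ 0.0002  0.0813 -0.0047]
63 [ 0.0002  0.0861 -0.008 ]
67 [ 0.0002  0.0906 -0.0116]
71 [ 0.0002  0.0948 -0.0155]
75 [ 0.0002  0.0987 -0.0197]
```

View pics/s15e.png

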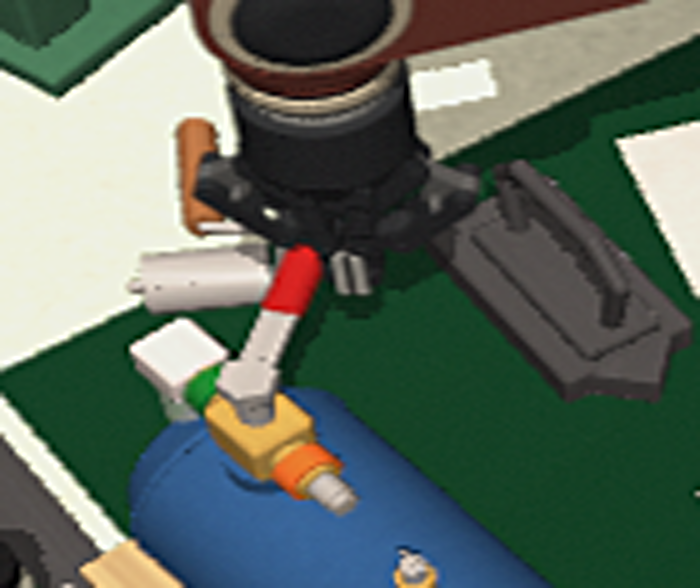

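```bash
python3 -m handwheel '[0,0,0.009,0.004,-7,0,0, 0,0,0.019,0.007,-14,0,0, 0,0,0.029,0.008,-21,0,0, 0,0,0.039,0.008,-28,0,0, 0,0,0.049,0.007,-35,0,0, 0,0,0.054,0.006,-38,0,0, 0,0,0.054,0.006,-38,0,0]'
python3 - <<'E'
from h import *
o=ctrl.get_obs();R=Ro.from_rotvec(o['tool_rot']).as_matrix();x0=o['tool_pos'];pv=np.array([.659,-.136]);r=x0[:2]-pv;print(x0,o['contact_force'],np.linalg.norm(r),np.degrees(np.arctan2(r[1],r[0])),np.degrees(np.arctan2(R[1,2],R[0,2])))
for a in (4,8,12,16,20,24):
    c,s=np.cos(np.radians(a)),np.sin(np.radians(a));X=np.array([*(pv+[c*r[0]-s*r[1],s*r[0]+c*r[1]]),x0[2]])
    print(a,(R.T@(X-x0)).round(4))
p,d=ctrl.get_image('wrist');cv2.imwrite('pics/wrist16.png',p)
E
```

```text
t: 20.83
tool_pos: [0.6219, -0.2093, 0.1976]
tool_rot: [1.236, 1.189, -1.234]
contact_force: [0.4, -0.1, 0.0]
opening: 0.0002
[ 0.621918   -0.20930155  0.19763548] [ 0.42284512 -0.08878321  0.00545506] 0.08214737648216529 -116.83407123964342 -92.07221465254192
4 [0.     0.0053 0.0022]
8 [0.     0.0107 0.0041]
12 [0.0001 0.0163 0.0055]
16 [0.0001 0.0219 0.0066]
20 [0.0001 0.0276 0.0073]
24 [0.0001 0.0333 0.0075]
```

View pics/wrist16.png

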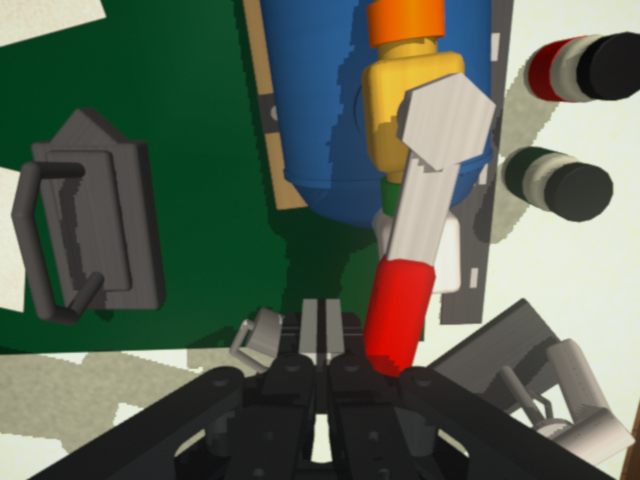

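```bash
python3 -m handwheel '[0,0,0.005,0.002,-4,0,0, 0,0,0.011,0.004,-8,0,0, 0,0,0.016,0.005,-12,0,0, 0,0,0.016,0.005,-12,0,0]'; python3 -m handwheel '[0,0,0.003,0.001,-2,0,0, 0,0,0.005,0.001,-3,0,0, 0,0,0.005,0.001,-3,0,0]'
python3 - <<'E'
from h import *
o=ctrl.get_obs();p,d=ctrl.get_image('wrist');cv2.imwrite('pics/wrist17.png',p)
C=cam('wrist',o)
h=cv2.cvtColor(p,cv2.COLOR_BGR2HSV);k=((h[...,0]<8)|(h[...,0]>172))&(h[...,1]>150)&(h[...,2]>70)
k[:,:300]=0
nn,l,st,ce=cv2.connectedComponentsWithStats(k.astype(np.uint8));i=1+np.argmax(st[1:,4]);v,u=np.nonzero(l==i);W=onz(C,u,v,.2385)[:,:2];print(st[i],cv2.minAreaRect((W*1000).astype(np.float32)),cv2.fitLine(W.astype(np.float32),2,0,.01,.01).ravel())
E
```

```text
t: 21.22
tool_pos: [0.637, -0.2141, 0.1968]
tool_rot: [1.08, 1.285, -1.08]
contact_force: [0.5, -0.0, 0.1]
opening: -0.0001
t: 21.47
tool_pos: [0.6416, -0.214, 0.1963]
tool_rot: [1.042, 1.307, -1.041]
contact_force: [-1.2, -0.4, 0.3]
opening: -0.0001
[ 363  267   71  111 5607] ((662.5308837890625, -203.89976501464844), (20.353145599365234, 41.69284439086914), 4.2602996826171875) [ 0.11532418 -0.9933279   0.662674   -0.20182614]
```

View pics/wrist17.png

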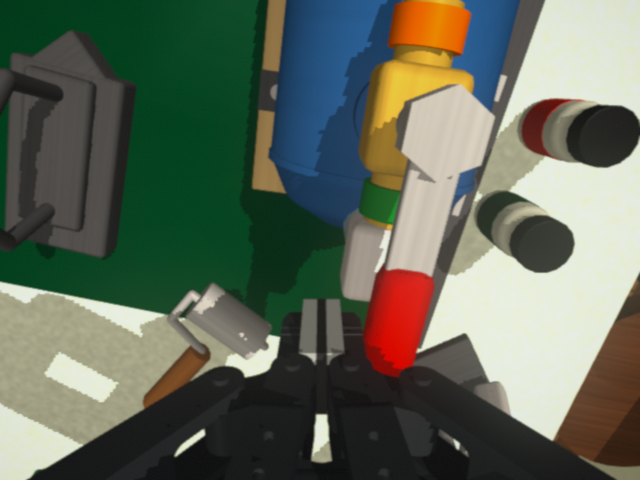

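```bash
python3 -m handwheel '[0,0,0.002,0,0,0,0, 0,0,0.004,0,0,0,0, 0,0,0.004,0,0,0,0]'; python3 -m handwheel '[0,0,0.002,0,0,0,0, 0,0,0.004,0,0,0,0, 0,0,0.004,0,0,0,0]';  python3 to.py .65 -.214 .196 -79
```

```text
t: 21.77
tool_pos: [0.6438, -0.2136, 0.196]
tool_rot: [1.039, 1.311, -1.044]
contact_force: [-8.4, -1.8, 3.1]
opening: 0.0001
t: 22.02
tool_pos: [0.644, -0.2136, 0.1959]
tool_rot: [1.035, 1.318, -1.052]
contact_force: [-20.8, -2.8, 9.2]
opening: 0.0002
t 22.017 pos [ 0.644  -0.2136  0.1959] zang -77.12 tilt 0.8 F [-20.81  -2.79   9.16] op 0.0002 q [-0.43  0.19  1.48 -0.01  1.49 -0.65]
shift [-0.0001  0.0057  0.0017] turn [ 1.88 -0.09  0.8 ]
```

```bash
python3 -m handwheel '[0,0,-0.008,0,0,0,0, 0,0,-0.02,0,0,0,0, 0,-0.02,-0.03,0,0,0,0, 0,-0.05,-0.035,0,0,0,0, 0,-0.09,-0.05,0,0,0,0, 0,-0.12,-0.08,0,0,0,0, 0,-0.14,-0.11,0,0,0,0, 0,-0.15,-0.14,0,0,0,0, 0,-0.15,-0.16,0,0,0,0, 0,-0.15,-0.17,0,0,0,0, 0,-0.15,-0.17,0,0,0,0]'
python3 - <<'E'
from h import *
o=ctrl.get_obs();print(o['tool_pos'],o['contact_force'])
for n in('top','scene'):
    p,d=ctrl.get_image(n);cv2.imwrite(f'pics/{n}18.png',p)
    if n=='top':
        C=cam('top');h=cv2.cvtColor(p,cv2.COLOR_BGR2HSV);k=((h[...,0]<8)|(h[...,0]>172))&(h[...,1]>150)&(h[...,2]>90);m=np.zeros_like(k);m[140:235,370:480]=1;k&=m
        nn,l,st,ce=cv2.connectedComponentsWithStats(k.astype(np.uint8));i=1+np.argmax(st[1:,4]);v,u=np.nonzero(l==i);W=onz(C,u,v,.2385)[:,:2];ln=cv2.fitLine(W.astype(np.float32),2,0,.01,.01).ravel();print(st[i],ln,np.degrees(np.arctan2(ln[1],ln[0])),'from pivot',W.mean(0)-[.659,-.1355])
E
```

```text
t: 22.93
tool_pos: [0.4828, -0.2509, 0.3462]
tool_rot: [1.042, 1.306, -1.041]
contact_force: [0.3, -0.2, -0.6]
opening: -0.0003
[ 0.48276357 -0.25088896  0.34615627] [ 0.32871752 -0.1703827  -0.605726  ]
[418 160  31  10 288] [ 0.06387205 -0.9979581   0.6661409  -0.21261032] -86.337906 from pivot [ 0.00714091 -0.07711031]
```

View pics/top18.png

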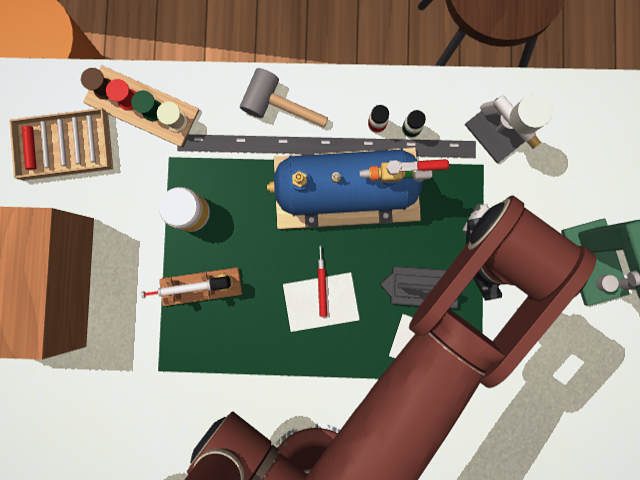

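View pics/scene18.png

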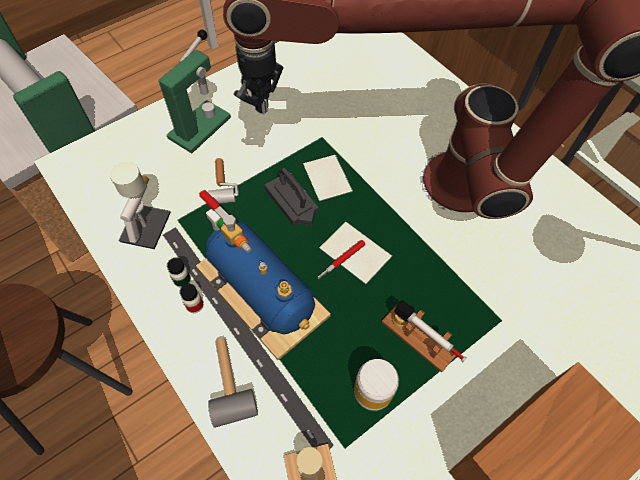

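```bash
python3 -c "
from station import ctrl
print(ctrl.finish_job())"
```

```text
the job is handed in; nothing more can be done
None
```

The job is done and handed in at about 23 s: the gauge read green and is back in its rest, and the lever is at the green port. No verdict was reported.

- **Reading:** I pressed the chuck onto the stem to its hard stop, with about 22 N at the end. The rod came out about 33 mm. That is 30 mm of red plus a thin green band, seen in the scene and top views and still there once the gauge lay in its rest.
- **Rest:** the gauge went back to within about 0.5 mm of where I had gripped it. The pictures show it lying in both notches.
- **Lever:** I pushed it over with the closed fingers until it hit its stop (about 20 N). The last top picture puts it roughly along the tank's -y, over the green collar: sleeve line -86.3°, direction from pivot to sleeve about -84.7°, tank axis about -85°.
- **Other items:** the flat iron, knife, glue tin and roller look unmoved in the last pictures.

**What disagreed:**
- My first try at the lever passed over it without moving it. The pictures show the fingertips about 30 mm farther back than the reported tool point. I lowered the second try by that much, and it worked.
- For the same reason the gauge was probably held only by the top of its head. It showed no visible slip.
- While pressing on the valve I measured about 7 N of sideways force, with a tool tilt of no more than 0.4°.

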